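Lock a bar in a drilling jig with its slotted cam

TASK

Get the loose flat bar ready for drilling: slide it along the jig until its end rests against the end stop, then take the winged key from the wooden stand, set its blade into the slot of the cam lock and turn it clockwise, about a quarter turn, until you feel the cam seat firmly against the bar and clamp it to the fence; stop there, do not force it. Draw the key out without turning the cam back and put it back down into its hole in the stand; leave the other things alone.

Things in the scene. Friction and masses are not known exactly. Their poses are not given: they have to be found in the camera images.
- jig: Dark steel drilling jig bolted to the bench: base plate 150 x 240 x 14 mm, origin at the centre of its underside, z up, x towards the fence, y along the bar. The fence is a bright rail 12 wide, 18 high, at y -78..54 mm, on two slotted feet; it is adjustable: its clamping face stands at about x = +20 mm, give or take 2.5, and its exact place is not measured.
- end_stop (a point): Centre of the face of the end stop that the bar's end must rest against, a hard, polished, bright block 34 wide and 18 mm high at y = -95 mm in the jig's frame (face looks to the jig's +y). Axes as the jig's.
- bush_plate (a point): Centre of the top of the fixed bush plate, 88 x 40 x 10 mm, that bridges the bar with 8 mm to spare, 44 mm above the bench; two drill bushes stand 4 mm higher. Axes as the jig's.
- cam_slot (a point): Centre of the mouth of the cam lock's slot, on the cam's axis (jig frame x -19.4, y +5, z 34.2 mm). x axis along the slot, z up. The head is a bright round boss of 26 mm diameter on an eccentric disc (37 mm, 6.5 mm off the axis) that presses the bar; the slot crosses it, open at both ends, 4.5 mm wide, 6 mm deep, with a 1.2 mm chamfer at its mouth.
- cam (a joint): Turn of the cam (rad), growing clockwise seen from above; 0 = released, slot square to the bar. It turns easily (about 0.1 N m) till it has pushed the bar to the fence, at 0.7 to 1.55 depending on the fence; then the moment rises steadily as the bar is clamped: 0.25 to 0.4 N m on the key is firm, beyond 0.45 is forcing it. No hard stop there (travel ends at 2.4). It stays where it is left.
- bar: The loose flat steel bar, 160 x 20 x 12 mm, 0.3 kg, lying flat on the jig's base plate between the cam and the fence with a few mm of play. Origin under its centre. Its own frame is 9 degrees off its edges: use the points.
- bar_mid (a point): Centre of the bar, half-way up (6 mm above the base plate). y axis along the bar's length, away from the end stop; x across it.
- bar_stop_end (a point): Centre of the bar's end face that looks to the end stop. It starts 13 to 31 mm from the stop.
- bar_push_end (a point): Centre of the bar's other end face, the one to push on (20 wide, 12 high).
- key: The cam key, steel, 102 mm long, 0.14 kg: flat blade at the bottom, round stem of 13 mm, collar of 34 mm diameter whose underside is 34 mm above the tip, flat wing handle on top. Origin at the middle of the blade's tip, z up, x along the width of the blade and of the wing.
- key_grip (a point): Centre of the key's wing handle, 84 mm above the blade's tip: 42 mm along x (as the blade), 14 mm thick along y, 36 mm high. Take it across the 14 mm.
- key_tip (a point): Middle of the end of the key's blade, 22 mm wide along x, 3 mm thick along y, slightly bevelled.
- stand: Wooden block 76 x 124 x 44 mm screwed to the bench, origin at the centre of its underside.
- stand_hole (a point): Centre of the mouth of the key's round hole in the stand's top (30 mm diameter, 39 mm deep, 44 mm above the bench). At rest the key's collar lies on the stand's top, its tip 34 mm below it.
- marking_blue: Small bottle, 33 mm diameter, 68 mm high, between jig and stand. Leave alone.
- try_square: Try square, 152 x 90 x 14 mm. Leave alone.
- screw_tin: Open round tin, 76 mm diameter, 50 mm high. Leave alone.
Not all that is in view belongs to the job. What is shaped like the key but green is not meant.

How it is judged:
By the outcome, as a careful person would: the job done as asked, in the order asked, and still so for the second after the job is handed in, with the robot touching nothing.
It also fails if it takes over 64 s, if anything falls off the work surface, if the arm or the gripper's body presses on something with over 40 N, if the wrist force passes 120 N, or if a joint passes its speed limit or range.

ROBOT

A 7-joint arm with a two-finger parallel gripper is mounted at the origin on a cart in front of the work surface, level with it; the furniture and walls round the work are solid. World frame = base frame: x ahead of the robot, y to its left, z up, the work surface at z = 0. Lengths are in m, angles in rad, forces in N, time in s.
With the tool pointing down it reaches from about 0.4 to 0.85 m from the base axis. Payload 10.4 kg.
Tool frame: the origin (TCP) lies midway between the tips of the shut fingers; the grasp point (between the pads) lies manip.grip_depth behind it (manip.grip_depth is the distance from the TCP to the grasp point, in m); z points along the fingers, x is the direction in which the jaws open and shut, and the axes are right-handed (so a half turn about z gives the same grasp; the last joint's range is limited). The gripper opens to 85 mm and grips with 20 to 120 N. Pads are 22 mm wide; open, the fingers measure 114 mm over their backs; the gripper's body (76 mm by 85 mm) begins 54 mm behind the grasp point. The pads swing forward as they close: fully open they stand 13 mm farther back than shut.
Start: joints at [1.238, 0.332, -0.065, 1.46, 0.022, 1.35, -0.088], TCP at [0.191, -0.595, 0.231] pointing down, gripper open.
Joint ranges: [-2.6, 2.6], [-0.5, 2.12], [-1.47, 1.34], [0.16, 2.42], [-1.27, 4.41], [0.06, 2.06], [-2.6, 2.6]. Speed limits (rad/s): [2.22, 2.22, 2.79, 2.79, 3.14, 3.14, 3.14].

INTERFACE

Orientations are given as a unit quaternion [x, y, z, w].
In Python, from workcell import manip gives the robot as it stands. The module is installed in compiled form; this text tells all that it offers.
- The arm moves only by the tool send_rows, never from a script. Its argument "steps" is a list of rows, each a list of 2 entries, a list of its own where there are three numbers: the shift along the tool's x, y, z in m, then the turn about the tool's z in rad. In form: [[[x, y, z], spin], ...]. A call has exactly 8 rows; each row is the pose to reach, as a shift and turn from the pose commanded when the call began, along the tool's axes at that moment; what a row does not reach only later rows make up. A row lasts 1/8 s, in which the tool goes at most 62.5 mm and 10.7 degrees, less where a joint would pass 70% of its speed; a pose out of reach is approached as far as the arm can. A call with a gripper value outside its range is refused whole. "hand" is the opening, from 0 (shut) to 1 (fully open), set as the call begins (left out, the last holds). The fingers move at their own pace and stop on an object; "force" is the grip in N (left out, the last holds). Time passes only in rows, so rows that repeat a pose let the fingers close, or fill a call up. It gives the time, the measured TCP pose, the force and the opening at its end, in the units of the state.
- manip.get_obs(): the state, without advancing time (a new reading comes with each control period).
- manip.camera(name): name is "side" or "top"; returns (picture, depth): 480x640x3 uint8, red, green, blue; 480x640 float32, m along the optical axis (not along the pixel's ray), 0 where there is no reading.
- manip.camera_info(name): a dict with "intrinsics" (3x3 intrinsics, pixels), "pose" (4x4, takes a point from camera to world coordinates). Camera axes: x right, y up, looking along -z (the intrinsics and any distortion apply to the point x, -y, -z); pixel columns grow to the right and rows downward; lengths in m; the calibration is good to about 2 mm. A picture is of the moment at which its call begins. camera_info takes no time and is no camera call.
- manip.hand_in(): hands the job in, once; it reports no verdict.
The state is a dict: "clock": time; "joint_pos": joint angles; "joint_velocities": joint speeds; "tau": joint torques, N m; "position": TCP position; "ee_rot": TCP orientation; "ft_force": force on the tool from outside, world axes, zero at the start; "torque": the same for the moment, N m; "grip_width": opening from 0.0 (shut) to 1.0 (fully open).
Only numpy, scipy, OpenCV 4.12 (cv2) and the standard library are available. Lean on these libraries where they do the work, as an engineer would, in place of code of your own. Each camera call takes 0.05 s, during which the arm holds its last target.

## Working session

There is one attempt and no reset: what is moved stays moved. The work goes in short steps, Python scripts to look and compute and a tool call to move; the robot and the scene stay as the last step left them, time stands still between calls to the robot, and variables do not carry over. Pictures are saved under pics/ and viewed, and the job is handed in when it is done.

Besides the shell and the picture viewer there is one more tool, called after ">>>" in YAML: its name, and indented under it one key for each argument. send_rows: Moves the arm, as the interface text tells. Its arguments: {"type":"object","properties":{"steps":{"type":"array"},"hand":{"type":"number"},"force":{"type":"number"}},"required":["steps"]}

```bash
mkdir -p pics; ls
cat > h.py <<'E'
import numpy as np, cv2
from workcell import manip
def snap(tag):
    for n in ("top","side"):
        p,d=manip.camera(n); cv2.imwrite(f"pics/{tag}_{n}.png",p[:,:,::-1]); np.savez(f"pics/{tag}_{n}.npz",p=p,d=d)
def load(tag,n):
    z=np.load(f"pics/{tag}_{n}.npz"); return z['p'],z['d']
def ray(n,u,v):
    i=manip.camera_info(n); K=np.array(i['intrinsics']);T=np.array(i['pose'])
    q=np.linalg.solve(K,np.array([u,v,1.])); r=np.array([q[0],-q[1],-1.])
    return T[:3,3],T[:3,:3]@r
def onz(n,u,v,z):
    o,r=ray(n,u,v); return o+r*(z-o[2])/r[2]
def pts(n,d):
    i=manip.camera_info(n); K=np.array(i['intrinsics']);T=np.array(i['pose'])
    v,u=np.mgrid[:480,:640]; q=np.stack([u,v,np.ones_like(u)],-1)@np.linalg.inv(K).T
    r=np.stack([q[...,0],-q[...,1],-q[...,2]],-1)*d[...,None]
    return r@T[:3,:3].T+T[:3,3]
E
python3 - <<'E'
from h import *
print(manip.get_obs()); print(manip.grip_depth)
for n in("top","side"): print(manip.camera_info(n))
snap("a")
E
```

```text
pics
{'clock': 0.0, 'joint_pos': array([ 1.23840294,  0.33286721, -0.06470732,  1.46090678,  0.02160718,
        1.34989098, -0.08849963]), 'joint_velocities': array([1.58858389e-05, 1.46355418e-03, 1.95823077e-03, 9.47134660e-04,
       1.65121632e-04, 4.87543139e-04, 8.07618313e-05]), 'tau': array([ 2.21500754e-04, -6.25436068e+01,  4.90813027e-02, -3.91606271e+01,
        1.63638534e-02,  9.64322680e-03, -1.11696056e-05]), 'position': array([ 0.19042762, -0.5949084 ,  0.23053535]), 'ee_rot': array([ 8.07740362e-01, -5.89537984e-01, -5.75040091e-04, -3.78178538e-04]), 'ft_force': array([-0.49490055,  0.51169715, -1.04162062]), 'torque': array([-0.0039485 , -0.05090744,  0.00244854]), 'grip_width': 1.0033561797935264}
0.0187
{'intrinsics': array([[511.10639245,   0.        , 321.20562987],
       [  0.        , 511.10639245, 249.53713372],
       [  0.        ,   0.        ,   1.        ]]), 'pose': array([[ 0.0134148 ,  0.98120447, -0.19250409,  0.34433176],
       [-0.99986638,  0.01496186,  0.00658502, -0.00876466],
       [ 0.00934147,  0.19239003,  0.98127408,  1.17117983],
       [ 0.        ,  0.        ,  0.        ,  1.        ]])}
{'intrinsics': array([[481.93153971,   0.        , 318.68095926],
       [  0.        , 481.93153971, 243.38089856],
       [  0.        ,   0.        ,   1.        ]]), 'pose': array([[ 0.99769494,  0.02540124, -0.06292525,  0.50555925],
       [-0.06618162,  0.56911912, -0.81958735, -0.79675392],
       [ 0.01499342,  0.82186264,  0.56948836,  0.64348425],
       [ 0.        ,  0.        ,  0.        ,  1.        ]])}
```

View pics/a_top.png

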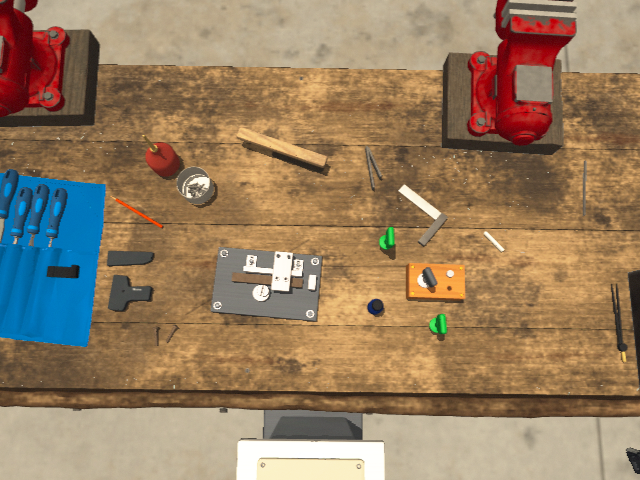

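View pics/a_side.png

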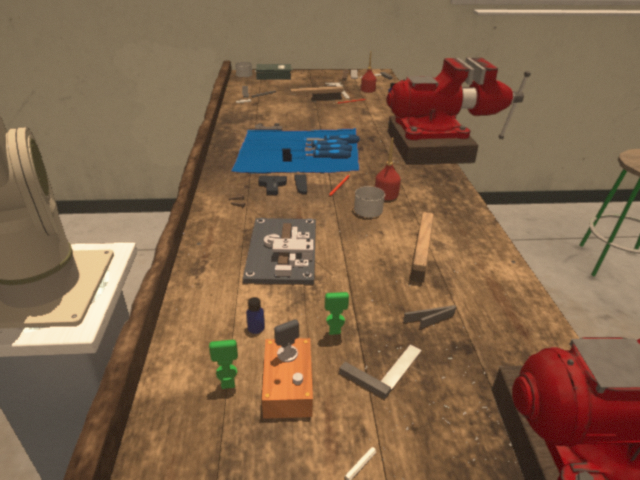

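Run:
```python
from h import *
p,d=load("a","top")
c=p[240:330,205:330]; cv2.imwrite("pics/c1.png",cv2.resize(c,None,fx=6.4,fy=6.4,interpolation=cv2.INTER_CUBIC)[:,:,::-1])
c=p[220:345,360:480]; cv2.imwrite("pics/c2.png",cv2.resize(c,None,fx=4.7,fy=4.7,interpolation=cv2.INTER_CUBIC)[:,:,::-1])
p,d=load("a","side")
c=p[210:290,240:325]; cv2.imwrite("pics/c3.png",cv2.resize(c,None,fx=7,fy=7,interpolation=cv2.INTER_CUBIC)[:,:,::-1])
c=p[290:420,205:350]; cv2.imwrite("pics/c4.png",cv2.resize(c,None,fx=4.6,fy=4.6,interpolation=cv2.INTER_CUBIC)[:,:,::-1])
```

```text
(no output)
```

View pics/c1.png

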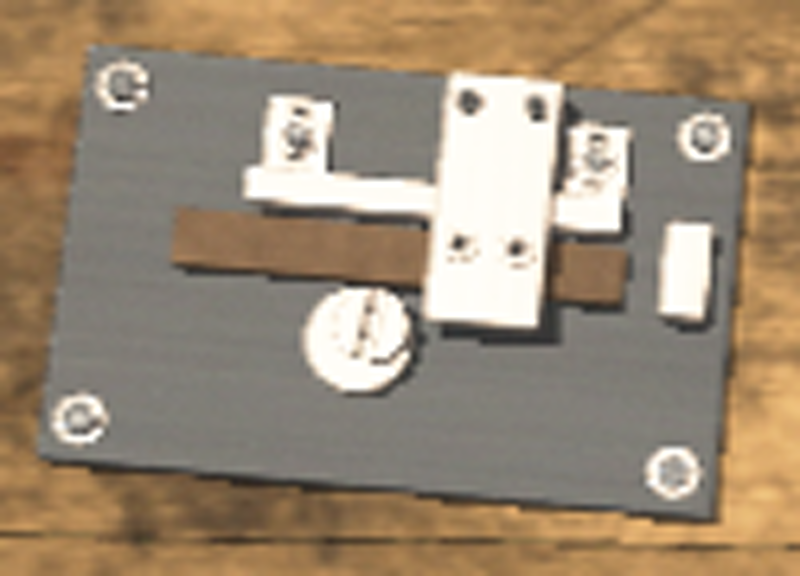

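View pics/c2.png

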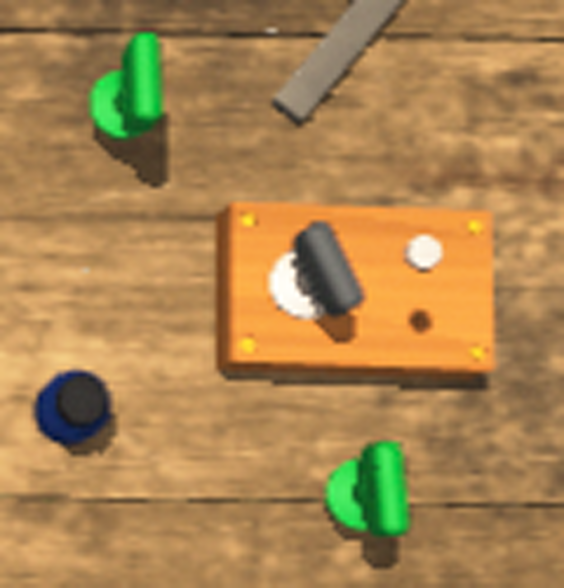

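View pics/c3.png

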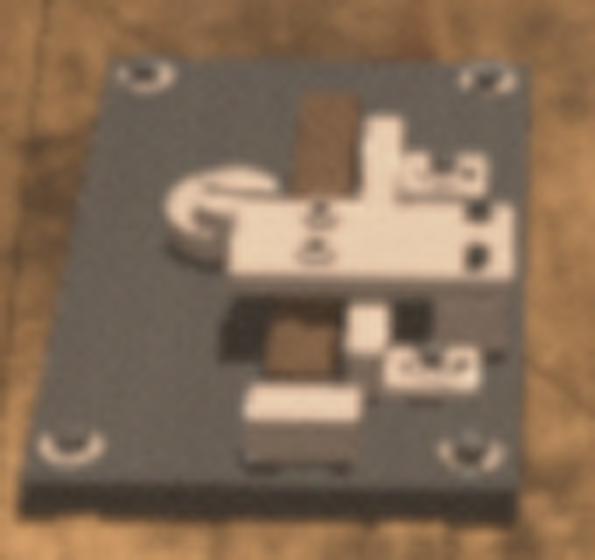

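View pics/c4.png

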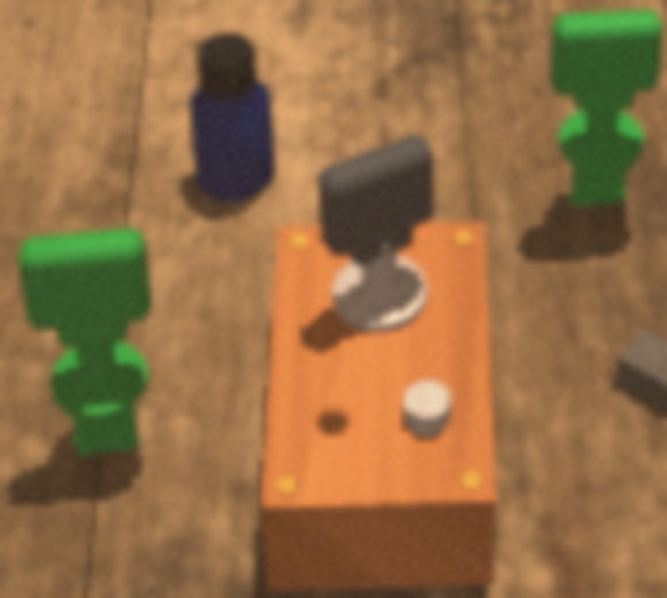

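```bash
cat >> h.py <<'E'
def rect(P):
    r=cv2.minAreaRect((P[:,:2]*1000).astype(np.float32)); return r
E
python3 - <<'E'
from h import *
for n in("top","side"):
    p,d=load("a",n); P=pts(n,d); hsv=cv2.cvtColor(p,cv2.COLOR_RGB2HSV)
    x,y,z=P[...,0],P[...,1],P[...,2]
    b=(x>.2)&(x<.6)&(abs(y)<.5)&(d>0); t=b&(abs(z)<.004); print(n,"table z",np.median(z[t]),z[t].std())
    # jig by colour
    H,S,V=hsv[...,0],hsv[...,1],hsv[...,2]
    g=b&(z>.009)&(y>-.05)&(y<.28)&(z<.05)
    m=g.astype(np.uint8); k,l,st,c=cv2.connectedComponentsWithStats(m); i=1+np.argmax(st[1:,4]); mm=l==i
    print(" jig",rect(P[mm]),mm.sum(), "median base z",np.median(z[mm&(z<.02)]))
    # colour-contour version
    cm=((S<70)&(V>60)&(V<150))
    o=(H>5)&(H<20)&(S>180)&(V>150)&b&(y<-.1)
    k,l,st,c=cv2.connectedComponentsWithStats(o.astype(np.uint8)); i=1+np.argmax(st[1:,4]); mm=l==i
    cn=cv2.findContours(mm.astype(np.uint8),0,2)[0][0][:,0,:]
    q=np.array([onz(n,u,v,.044) for u,v in cn]); print(" stand orange",rect(q),"z",np.median(z[mm]))
    # key: above .05 near stand
    k_=b&(z>.06)&(z<.125)&(y<-.15)&(y>-.36)&(S<80)&(x>.25)&(x<.42)
    print(" key",k_.sum(),P[k_].mean(0) if k_.any() else None, np.percentile(z[k_],[2,50,98]) if k_.any() else 0)
    if k_.any():
        print(rect(P[k_]),  rect(P[k_&(z>.105)]))
    w=b&(abs(z-.049)<.006)&(S<60)&(V>200)&(y<-.15)
    print(" collar",w.sum(), rect(P[w]))
E
```

```text
top table z -0.0003419893870482138 0.0018623046390492156
 jig ((492.3299865722656, 106.682861328125), (240.10804748535156, 150.5495147705078), 85.74372863769531) 6772 median base z 0.01384174603434829
 stand orange ((498.8538818359375, -272.7531433105469), (124.85590362548828, 75.8775405883789), 88.78630828857422) z 0.043490442819254405
 key 0 None 0
 collar 96 ((502.61083984375, -270.9244689941406), (29.58803367614746, 79.5652847290039), 8.588292121887207)
side table z -0.0013836834413057941 0.0011770803250978933
 jig ((490.53680419921875, 106.13980102539062), (244.4058074951172, 149.8842315673828), 85.77519226074219) 4087 median base z 0.01278734317700625
 stand orange ((517.5856323242188, -277.5740051269531), (0.0, 0.0), 0.0) z 0.0415237215718981
 key 0 None 0
 collar 1 ((518.3187255859375, -304.17578125), (0.0, 0.0), 0.0)
```

Run:
```python
from h import *
for n in("top","side"):
    p,d=load("a",n); P=pts(n,d); hsv=cv2.cvtColor(p,cv2.COLOR_RGB2HSV); H,S,V=hsv[...,0],hsv[...,1],hsv[...,2]
    x,y,z=P[...,0],P[...,1],P[...,2]
    b=(x>.44)&(x<.56)&(y<-.2)&(y>-.35)&(d>0)
    k=b&(z>.07)&(z<.13); Q=P[k]; print(n,k.sum(),np.percentile(Q[:,2],[2,50,98]),rect(Q))
    T=P[k&(z>.105)]; print(" top",len(T),T.mean(0),rect(T) if len(T) else 0)
    w=b&(abs(z-.0475)<.01)&(S<60)&(V>150); l=cv2.connectedComponentsWithStats(w.astype(np.uint8)); print(l[2],l[3])
    for i in range(1,l[0]): print(i,P[l[1]==i].mean(0),rect(P[l[1]==i]))
    # stand top by depth
    s=b&(abs(z-.043)<.004)
    print(" stand",rect(P[s]))
    # green keys & bottle
    for nm,mk in (("green",(H>45)&(H<75)&(S>150)),("blue",(H>110)&(H<130)&(S>120)&(V>40))):
        l=cv2.connectedComponentsWithStats((mk&(d>0)&(x>.2)&(x<.7)&(y<.05)&(y>-.5)).astype(np.uint8))
        for i in range(1,l[0]):
            if l[2][i,4]>40: q=P[l[1]==i]; print(nm,q.mean(0),q.min(0),q.max(0))
```

```text
top 192 [0.07450939 0.10884039 0.11440579] ((499.6130065917969, -246.9303436279297), (41.167083740234375, 15.077901840209961), 27.48930549621582)
 top 131 [ 0.49897284 -0.24661639  0.11035262] ((499.283447265625, -247.3636932373047), (40.18654251098633, 14.643603324890137), 27.40206527709961)
[[     0      0    640    480 307094]
 [   447    270      7      7     38]
 [   418    274      9     14     68]] [[319.46134734 239.48658717]
 [449.84210526 273.21052632]
 [421.22058824 281.23529412]]
1 [ 0.51456943 -0.30177669  0.05330695] ((514.7501220703125, -301.68218994140625), (12.558897972106934, 13.71967601776123), 47.33645248413086)
2 [ 0.49636233 -0.23877692  0.04880141] ((497.0141906738281, -238.8343048095703), (29.6832332611084, 14.629158973693848), 16.282169342041016)
 stand ((499.561767578125, -274.45849609375), (124.25963592529297, 76.54212951660156), 88.73670196533203)
green [ 0.58503546 -0.16071172  0.07508662] [ 0.56614087 -0.17168573 -0.00143252] [ 0.60667741 -0.14716798  0.10581744]
green [ 0.40103179 -0.26809728  0.07514341] [ 0.38199174 -0.27808297 -0.00049961] [ 0.42159476 -0.25755157  0.10541843]
blue [ 0.43677713 -0.13165207  0.03893252] [ 0.42541257 -0.15202998  0.00683777] [ 0.45638595 -0.12324569  0.07097484]
side 535 [0.07192959 0.09761899 0.11120381] ((498.6646423339844, -250.15097045898438), (40.48423385620117, 14.517989158630371), 26.851388931274414)
 top 187 [ 0.49881183 -0.2507971   0.10905849] ((498.58721923828125, -249.92568969726562), (40.41880416870117, 14.046109199523926), 26.851388931274414)
[[     0      0    640    480 307199]
 [   300    377      1      1      1]] [[319.50006348 239.49955241]
 [300.         377.        ]]
1 [ 0.51831874 -0.30417578  0.05186793] ((518.3187255859375, -304.17578125), (0.0, 0.0), 0.0)
 stand ((498.5934143066406, -275.2296447753906), (127.5026626586914, 76.08573913574219), 88.80330657958984)
```

```bash
cat >> h.py <<'E'
JO=np.array([492.3,106.7]); JA=np.deg2rad(-4.26)
RJ=np.array([[np.cos(JA),-np.sin(JA)],[np.sin(JA),np.cos(JA)]])
def toj(P): return (np.asarray(P)[...,:2]*1000-JO)@RJ
def fromj(q): return RJ@np.array(q)+JO
E
python3 - <<'E'
from h import *
p,d=load("a","top"); P=pts("top",d); hsv=cv2.cvtColor(p,cv2.COLOR_RGB2HSV); H,S,V=hsv[...,0],hsv[...,1],hsv[...,2]
j=toj(P)
inj=(abs(j[...,0])<72)&(abs(j[...,1])<117)
m=inj&(S>80)&(H<25); l=cv2.connectedComponentsWithStats(m.astype(np.uint8))
for i in range(1,l[0]):
    if l[2][i,4]>20: 
        cn=cv2.findContours((l[1]==i).astype(np.uint8),0,2)[0][0][:,0,:]; q=toj([onz("top",u,v,.026) for u,v in cn]); print(l[2][i],cv2.minAreaRect(q.astype(np.float32)),q.min(0),q.max(0))
w=inj&(V>190)&(S<60); l=cv2.connectedComponentsWithStats(w.astype(np.uint8))
for i in range(1,l[0]):
    if l[2][i,4]>12: q=P[l[1]==i]; print(l[2][i],toj(q).min(0),toj(q).max(0),np.median(q[:,2]))
c=p[280:305,248:276]; cv2.imwrite("pics/c5.png",cv2.resize(c,None,fx=22,fy=22,interpolation=cv2.INTER_NEAREST)[:,:,::-1])
print(fromj([-19.4,5]))
E
```

```text
[232 273  40  12 350] ((5.807781219482422, 33.6846923828125), (20.436079025268555, 89.29886627197266), 0.09469088912010193) [ -4.39902476 -10.97233193] [16.0782604  78.33988033]
[290 278  13  10 109] ((5.701565742492676, -67.33838653564453), (26.818410873413086, 20.234773635864258), 87.9400405883789) [ -4.6128892  -80.73825869] [ 15.70571295 -53.81612026]
[220 250   8   7  23] [51.91997175 98.1105076 ] [ 66.9360282  115.00093124] 0.016035171987064833
[ 243  251   60   40 1059] [-16.50304663 -77.5047785 ] [70.69918949 57.77315134] 0.04181680916180541
[311 258   8   7  35] [  51.95785836 -112.47756251] [ 67.05465053 -95.48760069] 0.016366894037999957
[308 275   8  15 105] [  -7.19433277 -110.22065354] [ 26.66538569 -93.34953434] 0.03141205279239534
[252 285  17  16 204] [-41.64431556  -7.39282868] [-6.95451284 30.83175277] 0.027944289630222552
[213 302   9   7  31] [-67.28123256  97.06629115] [-52.90350698 114.99657998] 0.015198852457032785
[306 310   8   8  37] [ -68.5883044  -111.82102653] [-52.52488908 -95.33899242] 0.01688449570453887
[473.32501034 113.12726749]
```

View pics/c5.png

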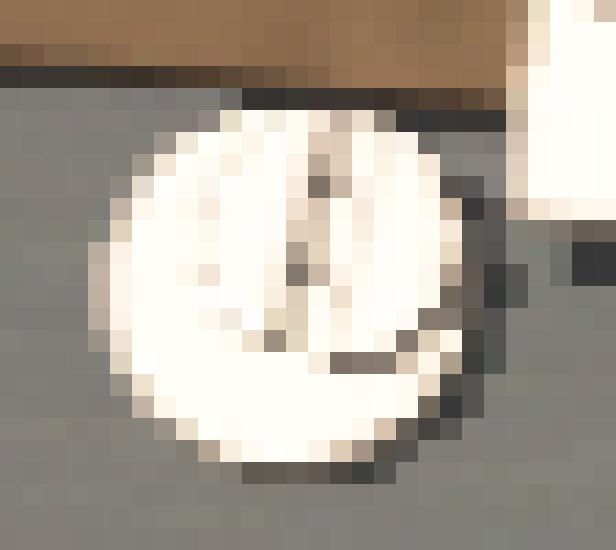

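Run:
```python
from h import *
p,d=load("a","top"); g=cv2.cvtColor(p,cv2.COLOR_RGB2GRAY).astype(float)
L=[]
for v in range(285,297):
    r=255-g[v,258:266]; r[r<12]=0
    if r.sum(): u=(r*np.arange(258,266)).sum()/r.sum(); q=toj(onz("top",u,v,.034)); print(v,u,r.max(),q.round(1)); L.append((u,v))
for y in (5,):
  for x in(-32,-19.4,-6):
    w=np.append(fromj([x,y])/1000,.0342); i=manip.camera_info("top"); T=i['pose']; c=T[:3,:3].T@(w-T[:3,3]); K=i['intrinsics']; print(x,K[0,0]*c[0]/-c[2]+K[0,2],K[1,1]*-c[1]/-c[2]+K[1,2])
p,d=load("a","side")
c=p[228:256,258:290]; cv2.imwrite("pics/c6.png",cv2.resize(c,None,fx=20,fy=20,interpolation=cv2.INTER_CUBIC)[:,:,::-1])
```

```text
285 263.15699658703073 122.0 [-8.   4.9]
286 262.8198198198198 49.0 [-10.3   5.4]
287 261.9856115107914 81.0 [-12.7   7.1]
288 262.23318385650225 137.0 [-14.9   6.3]
289 262.0612244897959 53.0 [-17.1   6.4]
290 261.8269230769231 47.0 [-19.4   6.7]
291 261.31060606060606 91.0 [-21.7   7.6]
292 261.26291079812205 133.0 [-24.    7.4]
293 261.4555555555556 47.0 [-26.1   6.8]
294 260.09090909090907 45.0 [-28.6   9.5]
295 260.06857142857143 109.0 [-30.9   9.3]
296 263.8987951807229 139.0 [-32.3   0.6]
-32 261.9421384172564 295.6759137718151
-19.4 262.5635007912371 290.05507493511425
-6 263.2214199536845 284.1035436957782
```

View pics/c6.png

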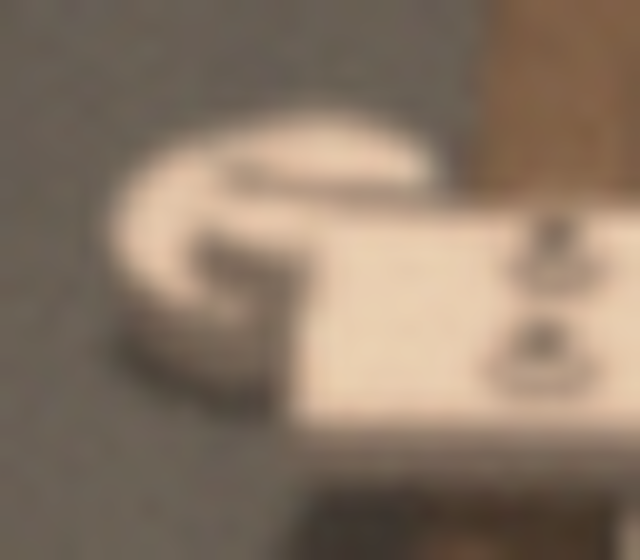

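```bash
cat >> h.py <<'E'
def axes():
    o=manip.get_obs(); from scipy.spatial.transform import Rotation as R
    A=R.from_quat(o['ee_rot']).as_matrix(); return o,A
def yaw():
    o,A=axes(); return np.degrees(np.arctan2(A[1,0],A[0,0]))
def delta(xyz_mm,yawdeg=None):
    "world target mm -> tool-axis shift m + spin"
    o,A=axes(); s=A.T@(np.array(xyz_mm)/1000-o['position'])
    sp=0
    if yawdeg is not None: sp=-np.deg2rad((yawdeg-yaw()+180)%360-180)
    return s.round(4).tolist(),round(float(sp),3)
def st():
    o,A=axes(); print("t",round(o['clock'],2),"pos",(o['position']*1000).round(1),"yaw",yaw().round(2),"jig",toj(o['position']).round(1),"tilt",A[:,2].round(3),"F",o['ft_force'].round(2),"M",o['torque'].round(3),"w",round(o['grip_width'],3),"j",o['joint_pos'].round(2))
E
python3 - <<'E'
from h import *
st()
print(fromj([5.8,108]))
for t in ([450,-250,231],[*fromj([5.8,108]),100]): print(t,delta(t,-4.3))
E
```

```text
t 0.1 pos [ 190.4 -594.9  230.6] yaw -72.25 jig [-248.9 -722.1] tilt [-0.     0.001 -1.   ] F [-0.24  0.98 -0.16] M [ 0.029 -0.039 -0.013] w 1.002 j [ 1.24  0.33 -0.06  1.46  0.02  1.35 -0.09]
[506.10649051 213.97078269]
[450, -250, 231] ([-0.2494, -0.3524, -0.0001], -1.186)
[np.float64(506.106490508362), np.float64(213.97078269427567), 100] ([-0.674, -0.5472, 0.1314], -1.186)
```

>>> send_rows:
  steps:
    - [[-0.025,-0.035,0],-0.1]
    - [[-0.056,-0.079,0],-0.25]
    - [[-0.09,-0.125,0],-0.4]
    - [[-0.12,-0.17,0],-0.55]
    - [[-0.15,-0.215,0],-0.7]
    - [[-0.185,-0.26,0],-0.85]
    - [[-0.22,-0.305,0],-1.0]
    - [[-0.25,-0.352,0],-1.186]
  hand: 0
  force: 60

```text
clock: 1.1
position: [0.4501, -0.2482, 0.2313]
ee_rot: [0.999, -0.035, -0.0, 0.0]
ft_force: [0.5, -0.1, -0.1]
grip_width: 0.0
```

Run:
```python
from h import *
st()
for t in ([*fromj([5.8,108]),100],[*fromj([5.8,108]),18]): print(t,delta(t,-4.26))
```

```text
t 1.1 pos [ 450.1 -248.2  231.3] yaw -3.98 jig [ -15.7 -357. ] tilt [-0. -0. -1.] F [ 0.52 -0.06 -0.13] M [-0.031 -0.033  0.009] w 0.0 j [ 0.86  0.12 -0.48  1.73  0.06  1.31  0.3 ]
[np.float64(506.106490508362), np.float64(213.97078269427567), 100] ([0.0238, -0.4649, 0.1311], 0.005)
[np.float64(506.106490508362), np.float64(213.97078269427567), 18] ([0.0238, -0.465, 0.2131], 0.005)
```

>>> send_rows:
  steps:
    - [[0.002,-0.045,0],0.005]
    - [[0.005,-0.1,0.01],0.005]
    - [[0.008,-0.16,0.03],0.005]
    - [[0.011,-0.22,0.05],0.005]
    - [[0.015,-0.28,0.07],0.005]
    - [[0.018,-0.345,0.09],0.005]
    - [[0.021,-0.41,0.11],0.005]
    - [[0.0238,-0.465,0.131],0.005]

```text
clock: 2.1
position: [0.5072, 0.2043, 0.1032]
ee_rot: [0.999, -0.04, 0.0, 0.0]
ft_force: [0.3, -1.1, 1.3]
grip_width: -0.001
```

Run:
```python
from h import *
st()
for t in ([*fromj([5.8,106]),18.5],[*fromj([5.8,90]),18.5],[*fromj([5.8,76]),18.5]): print(t,delta(t,-4.26))
snap("b")
for n,(a,b,c,e) in {"top":(240,330,205,330),"side":(190,290,230,335)}.items():
  p,d=load("b",n); cv2.imwrite(f"pics/b_{n}_c.png",cv2.resize(p[a:b,c:e],None,fx=5.5,fy=5.5,interpolation=cv2.INTER_CUBIC)[:,:,::-1])
```

```text
t 2.1 pos [507.2 204.3 103.2] yaw -4.63 jig [ 7.6 98.4] tilt [ 0.001 -0.    -1.   ] F [ 0.32 -1.05  1.31] M [-0.016 -0.068 -0.011] w -0.001 j [ 0.2   0.38 -0.79  1.79  0.3   1.1  -0.77]
[np.float64(505.9579254242465), np.float64(211.9763082231977), 18.5] ([-0.0019, -0.0076, 0.0847], -0.006)
[np.float64(504.7694047513227), np.float64(196.02051245457392), 18.5] ([-0.0018, 0.0084, 0.0847], -0.006)
[np.float64(503.72944916251436), np.float64(182.0591911570281), 18.5] ([-0.0017, 0.0224, 0.0847], -0.006)
```

View pics/b_side_c.png

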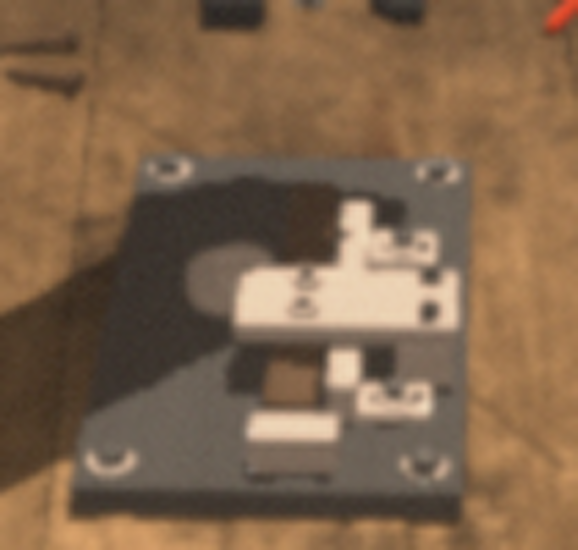

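>>> send_rows:
  steps:
    - [[0,0,0],0]
    - [[0,0,0.02],0]
    - [[0,0,0.045],0]
    - [[0,0,0.065],0]
    - [[0,0,0.078],0]
    - [[0,0,0.0815],0]
    - [[0,0,0.0815],0]
    - [[0,0,0.0815],0]

```text
clock: 3.2
position: [0.5074, 0.2029, 0.0229]
ee_rot: [0.999, -0.04, 0.001, -0.0]
ft_force: [-0.1, 0.1, 0.2]
grip_width: -0.003
```

Run:
```python
from h import *
st(); print(delta([*fromj([5.8,80]),18.5],-4.26))
```

```text
t 3.2 pos [507.4 202.9  22.9] yaw -4.58 jig [ 7.9 97.1] tilt [ 0.001  0.    -1.   ] F [-0.1   0.14  0.18] M [ 0.011 -0.003 -0.026] w -0.003 j [ 0.16  0.49 -0.74  1.85  0.4   0.96 -0.84]
([-0.0021, 0.0171, 0.0044], -0.006)
```

>>> send_rows:
  steps:
    - [[-0.002,0,0.0044],0]
    - [[-0.002,0.004,0.0044],0]
    - [[-0.002,0.008,0.0044],0]
    - [[-0.002,0.011,0.0044],0]
    - [[-0.002,0.014,0.0044],0]
    - [[-0.002,0.017,0.0044],0]
    - [[-0.002,0.018,0.0044],0]
    - [[-0.002,0.018,0.0044],0]

```text
clock: 4.2
position: [0.5036, 0.1847, 0.0179]
ee_rot: [0.999, -0.04, 0.0, 0.0]
ft_force: [0.2, 0.6, -0.4]
grip_width: -0.006
```

```bash
cat >> h.py <<'E'
def barends(tag,cam="top"):
    p,d=load(tag,cam); P=pts(cam,d); hsv=cv2.cvtColor(p,cv2.COLOR_RGB2HSV); H,S,V=hsv[...,0],hsv[...,1],hsv[...,2]
    j=toj(P); m=(abs(j[...,0])<40)&(abs(j[...,1])<117)&(S>80)&(H<25); l=cv2.connectedComponentsWithStats(m.astype(np.uint8))
    for i in range(1,l[0]):
        if l[2][i,4]>20:
            cn=cv2.findContours((l[1]==i).astype(np.uint8),0,2)[0][0][:,0,:]; q=toj([onz(cam,u,v,.026) for u,v in cn]); print("bar",cv2.minAreaRect(q.astype(np.float32)),q.min(0).round(1),q.max(0).round(1))
E
python3 - <<'E'
from h import *
st(); snap("c"); barends("c")
E
```

```text
t 4.2 pos [503.6 184.7  17.9] yaw -4.59 jig [ 5.5 78.6] tilt [ 0. -0. -1.] F [ 0.23  0.57 -0.36] M [0.012 0.014 0.061] w -0.006 j [ 0.19  0.48 -0.74  1.87  0.39  0.94 -0.81]
bar ((62.55532455444336, 101.87335205078125), (153.48387145996094, 57.717262268066406), 42.92305374145508) [22.5 30.2] [132.4 152.9]
bar ((106.51708984375, 213.46644592285156), (7.338712215423584, 43.607330322265625), 47.059165954589844) [ 91.  195.9] [122.1 228.8]
bar ((39.92979431152344, 207.2289581298828), (76.51797485351562, 14.126625061035156), 51.03364181518555) [ 15.5 177. ] [ 69.5 234.5]
bar ((6.331974029541016, 1.4635181427001953), (24.751079559326172, 18.61080551147461), 85.58042907714844) [ -3.7 -10.7] [15.9 13.2]
bar ((5.640225410461426, -73.04348754882812), (38.31904602050781, 20.020492553710938), 88.72711181640625) [ -4.4 -92.2] [ 15.7 -53.8]
```

>>> send_rows:
  steps:
    - [[0,0.0005,0],0]
    - [[0,0.001,0],0]
    - [[0,0.0015,0],0]
    - [[0,0.002,0],0]
    - [[0,0.0025,0],0]
    - [[0,0.003,0],0]
    - [[0,0.003,0],0]
    - [[0,0.003,0],0]

```text
clock: 5.3
position: [0.5033, 0.1823, 0.0179]
ee_rot: [0.999, -0.04, 0.0, -0.0]
ft_force: [1.3, 4.2, -1.4]
grip_width: -0.001
```

Run:
```python
from h import *
st(); snap("d"); barends("d")
```

```text
t 5.3 pos [503.3 182.3  17.9] yaw -4.57 jig [ 5.4 76.2] tilt [ 0.  0. -1.] F [ 1.28  4.16 -1.4 ] M [ 1.042 -0.084 -0.008] w -0.001 j [ 0.19  0.47 -0.74  1.88  0.39  0.94 -0.81]
bar ((113.70887756347656, 154.07022094726562), (37.07374572753906, 4.843337059020996), 50.49414825439453) [101.1 140.3] [127.4 168.8]
bar ((104.70989990234375, 210.89096069335938), (8.756834030151367, 56.37566375732422), 41.428428649902344) [ 83.8 189.4] [122.9 230. ]
bar ((57.18048095703125, 93.65443420410156), (141.925048828125, 59.57893371582031), 45.320655822753906) [22.5 27.7] [126.4 150.6]
bar ((43.296810150146484, 205.91864013671875), (78.89431762695312, 11.303607940673828), 47.0512580871582) [ 15.9 177. ] [ 74.3 234.8]
bar ((10.801328659057617, -3.1732139587402344), (27.4763126373291, 14.276801109313965), 50.42338180541992) [ -3.5 -10.5] [15.3 11. ]
bar ((5.649143218994141, -72.80453491210938), (20.41298484802246, 38.33285140991211), 5.093443870544434) [ -4.6 -92.8] [ 15.7 -53.8]
```

>>> send_rows:
  steps:
    - [[0,0.0005,0],0]
    - [[0,0.001,0],0]
    - [[0,0.0015,0],0]
    - [[0,0.0015,0],0]
    - [[0,0.0015,0],0]
    - [[0,0.0015,0],0]
    - [[0,0.0015,0],0]
    - [[0,0.0015,0],0]

```text
clock: 6.4
position: [0.5033, 0.1822, 0.0182]
ee_rot: [0.999, -0.039, 0.0, -0.001]
ft_force: [0.5, 9.5, -1.5]
grip_width: -0.005
```

Run:
```python
from h import *
st(); snap("d2"); 
p,d=load("d2","top"); cv2.imwrite("pics/d2_c.png",cv2.resize(p[240:330,205:330],None,fx=6.4,fy=6.4,interpolation=cv2.INTER_CUBIC)[:,:,::-1])
```

```text
t 6.4 pos [503.3 182.2  18.2] yaw -4.51 jig [ 5.3 76.1] tilt [ 0.001  0.002 -1.   ] F [ 0.51  9.54 -1.5 ] M [ 2.002 -0.102 -0.046] w -0.005 j [ 0.2   0.47 -0.74  1.88  0.39  0.94 -0.8 ]
```

View pics/d2_c.png

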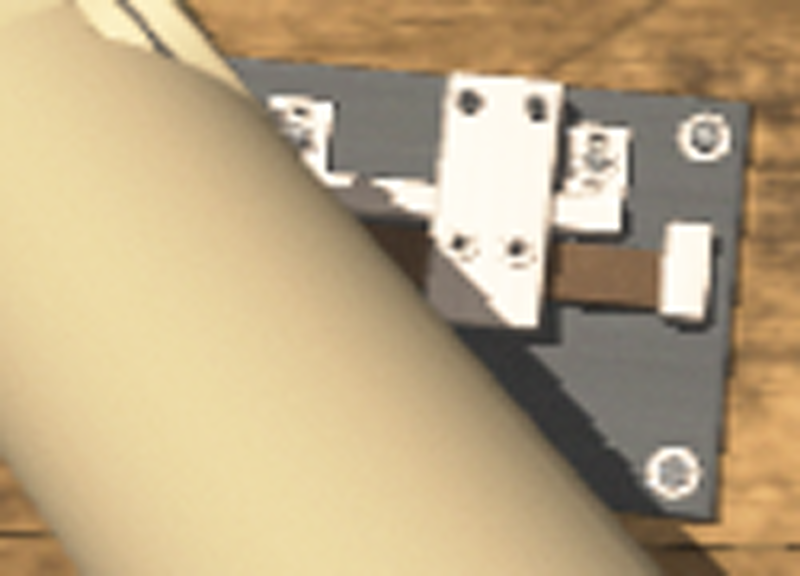

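Run:
```python
from h import *
for t in ([*fromj([5.8,95]),18],[*fromj([5.8,90]),150],[499,-248.5,190]): print(delta(t,-62.6))
```

```text
([0.0004, -0.0189, 0.0003], 1.014)
([0.0005, -0.0142, -0.1317], 1.014)
([0.0298, 0.4293, -0.1728], 1.014)
```

>>> send_rows:
  steps:
    - [[0,-0.01,0],0]
    - [[0,-0.018,-0.005],0]
    - [[0,-0.018,-0.04],0]
    - [[0,-0.018,-0.09],0]
    - [[0,-0.01,-0.14],0]
    - [[0.002,0.02,-0.172],0.1]
    - [[0.005,0.07,-0.172],0.25]
    - [[0.009,0.125,-0.172],0.4]
  hand: 0.6

```text
clock: 7.5
position: [0.5021, 0.054, 0.1908]
ee_rot: [0.971, -0.24, 0.001, 0.0]
ft_force: [1.1, 0.2, 0.4]
grip_width: 0.598
```

Run:
```python
from h import *
st()
for t in ([499,-248.5,190],[499,-248.5,75.3]): print(delta(t,-62.6))
```

```text
t 7.5 pos [502.1  54.  190.8] yaw -27.72 jig [ 13.7 -51.8] tilt [ 0.001 -0.001 -1.   ] F [1.12 0.19 0.43] M [0.039 0.002 0.037] w 0.598 j [ 0.47  0.16 -0.72  1.8   0.11  1.23 -0.77]
([0.1379, 0.2692, 0.001], 0.609)
([0.1378, 0.2692, 0.1157], 0.609)
```

>>> send_rows:
  steps:
    - [[0.02,0.04,0],0.1]
    - [[0.043,0.085,0],0.2]
    - [[0.066,0.13,0],0.3]
    - [[0.09,0.175,0],0.42]
    - [[0.11,0.217,0],0.52]
    - [[0.13,0.255,0],0.609]
    - [[0.138,0.2692,0],0.609]
    - [[0.138,0.2692,0],0.609]

```text
clock: 8.5
position: [0.5002, -0.2477, 0.1898]
ee_rot: [0.855, -0.518, -0.0, -0.0]
ft_force: [0.5, 0.1, 0.4]
grip_width: 0.599
```

Run:
```python
from h import *
st()
for t in ([499,-248.5,190],[499,-248.5,75.3]): print(delta(t,-62.6))
snap("e"); barends("e")
for n,(a,b,c,e) in {"top":(240,330,205,330),"side":(190,400,205,380)}.items():
  p,d=load("e",n); f=6.4 if n=="top" else 2.8; cv2.imwrite(f"pics/e_{n}_c.png",cv2.resize(p[a:b,c:e],None,fx=f,fy=f,interpolation=cv2.INTER_CUBIC)[:,:,::-1])
```

```text
t 8.5 pos [ 500.2 -247.7  189.8] yaw -62.41 jig [  34.2 -352.8] tilt [-0.  0. -1.] F [0.5  0.1  0.41] M [ 0.027 -0.002  0.017] w 0.599 j [ 0.76  0.25 -0.44  1.68  0.11  1.24 -0.79]
([0.0002, 0.0014, -0.0002], 0.003)
([0.0002, 0.0014, 0.1145], 0.003)
bar ((5.763233184814453, 26.810373306274414), (75.58589172363281, 20.331941604614258), 89.86862182617188) [ -4.4 -11. ] [16.  64.6]
bar ((5.649143218994141, -72.80453491210938), (20.41298484802246, 38.332847595214844), 5.093442440032959) [ -4.8 -92.8] [ 15.7 -53.8]
```

View pics/e_top_c.png

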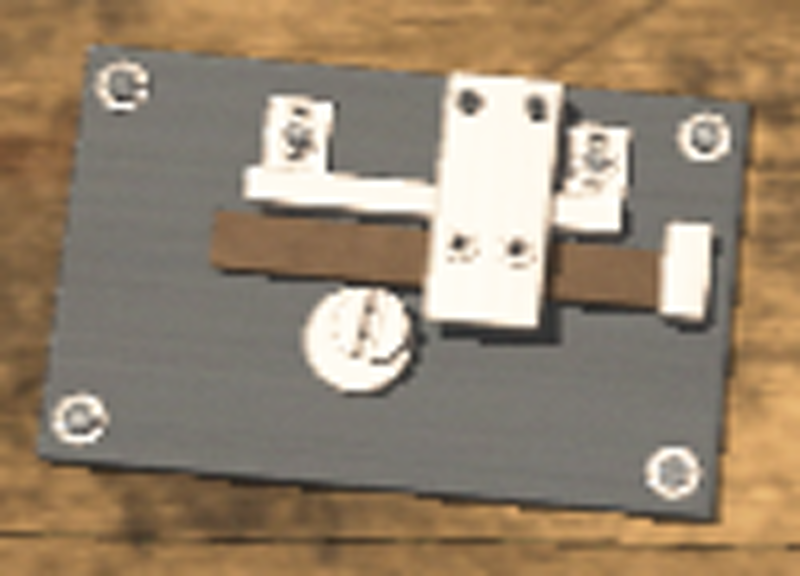

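View pics/e_side_c.png

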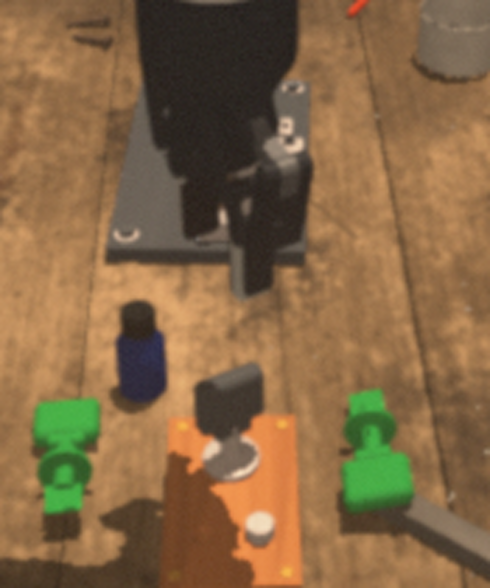

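>>> send_rows:
  steps:
    - [[0,0.001,0.02],0]
    - [[0,0.0014,0.045],0]
    - [[0,0.0014,0.07],0]
    - [[0,0.0014,0.09],0]
    - [[0,0.0014,0.105],0]
    - [[0,0.0014,0.113],0]
    - [[0,0.0014,0.1145],0]
    - [[0,0.0014,0.1145],0]

```text
clock: 9.6
position: [0.4994, -0.2481, 0.0759]
ee_rot: [0.855, -0.518, 0.0, -0.0]
ft_force: [-0.9, 0.2, 1.3]
grip_width: 0.605
```

>>> send_rows:
  steps:
    - [[0,0,0],0]
    - [[0,0,0],0]
    - [[0,0,0],0]
    - [[0,0,0],0]
    - [[0,0,0],0]
    - [[0,0,0],0]
    - [[0,0,0],0]
    - [[0,0,0],0]
  hand: 0
  force: 70

```text
clock: 10.6
position: [0.4993, -0.2482, 0.0758]
ee_rot: [0.855, -0.518, 0.0, 0.0]
ft_force: [-1.0, -0.7, 6.0]
grip_width: 0.152
```

Run:
```python
from h import *
st()
```

```text
t 10.6 pos [ 499.3 -248.2   75.8] yaw -62.4 jig [  33.3 -353.4] tilt [ 0.001 -0.    -1.   ] F [-1.02 -0.67  6.  ] M [0.071 0.33  0.015] w 0.152 j [ 0.74  0.36 -0.42  1.8   0.17  1.02 -0.84]
```

>>> send_rows:
  steps:
    - [[0,0,-0.01],0]
    - [[0,0,-0.035],0]
    - [[0,0,-0.07],0]
    - [[0,0,-0.105],-0.15]
    - [[0,0,-0.115],-0.33]
    - [[0,0,-0.115],-0.51]
    - [[0,0,-0.115],-0.69]
    - [[0,0,-0.115],-0.87]

```text
clock: 11.6
position: [0.4988, -0.2479, 0.1906]
ee_rot: [0.994, -0.106, -0.0, -0.0]
ft_force: [-0.3, -0.1, -1.1]
grip_width: 0.155
```

Run:
```python
from h import *
st()
for t in ([*fromj([-19.4,5]),190],): print(t,delta(t,80.7))
```

```text
t 11.6 pos [ 498.8 -247.9  190.6] yaw -12.2 jig [  32.9 -353.1] tilt [-0.  0. -1.] F [-0.27 -0.1  -1.13] M [-0.026  0.008  0.025] w 0.155 j [ 0.85  0.26 -0.54  1.68  0.14  1.25  0.06]
[np.float64(473.32501034083236), np.float64(113.1272674936151), 190] ([-0.1012, -0.3475, 0.0006], -1.621)
```

>>> send_rows:
  steps:
    - [[-0.01,-0.03,0],-0.18]
    - [[-0.022,-0.075,0],-0.36]
    - [[-0.036,-0.125,0],-0.54]
    - [[-0.05,-0.175,0],-0.72]
    - [[-0.065,-0.225,0],-0.9]
    - [[-0.08,-0.275,0],-1.08]
    - [[-0.093,-0.32,0],-1.26]
    - [[-0.101,-0.3475,0],-1.44]

```text
clock: 12.6
position: [0.4753, 0.1156, 0.1909]
ee_rot: [0.817, 0.577, 0.0, 0.0]
ft_force: [-0.0, -1.0, -1.7]
grip_width: 0.153
```

Run:
```python
from h import *
st()
for t in ([*fromj([-19.4,5]),125],): print(t,delta(t,80.7))
```

```text
t 12.6 pos [475.3 115.6 190.9] yaw 70.44 jig [-17.6   7.6] tilt [ 0. -0. -1.] F [-0.02 -1.04 -1.73] M [-0.068  0.047 -0.043] w 0.153 j [ 0.56  0.16 -0.96  1.83  0.13  1.23  0.8 ]
[np.float64(473.32501034083236), np.float64(113.1272674936151), 125] ([-0.003, -0.001, 0.0658], -0.179)
```

>>> send_rows:
  steps:
    - [[-0.003,-0.001,0.01],-0.1]
    - [[-0.003,-0.001,0.025],-0.179]
    - [[-0.003,-0.001,0.04],-0.179]
    - [[-0.003,-0.001,0.055],-0.179]
    - [[-0.003,-0.001,0.063],-0.179]
    - [[-0.003,-0.001,0.0658],-0.179]
    - [[-0.003,-0.001,0.0658],-0.179]
    - [[-0.003,-0.001,0.0658],-0.179]

```text
clock: 13.6
position: [0.4742, 0.1107, 0.125]
ee_rot: [0.765, 0.644, 0.0, 0.0]
ft_force: [0.1, 0.1, -1.5]
grip_width: 0.154
```

Run:
```python
from h import *
st()
snap("f")
for n,(a,b,c,e) in {"top":(250,320,215,305),"side":(195,275,225,325)}.items():
  p,d=load("f",n); f=7.5; cv2.imwrite(f"pics/f_{n}_c.png",cv2.resize(p[a:b,c:e],None,fx=f,fy=f,interpolation=cv2.INTER_CUBIC)[:,:,::-1])
```

```text
t 13.6 pos [474.2 110.7 125. ] yaw 80.21 jig [-18.3   2.7] tilt [ 0.001 -0.    -1.   ] F [ 0.11  0.06 -1.51] M [ 0.039  0.009 -0.031] w 0.154 j [ 0.55  0.24 -0.95  1.91  0.22  1.1   0.91]
```

View pics/f_top_c.png

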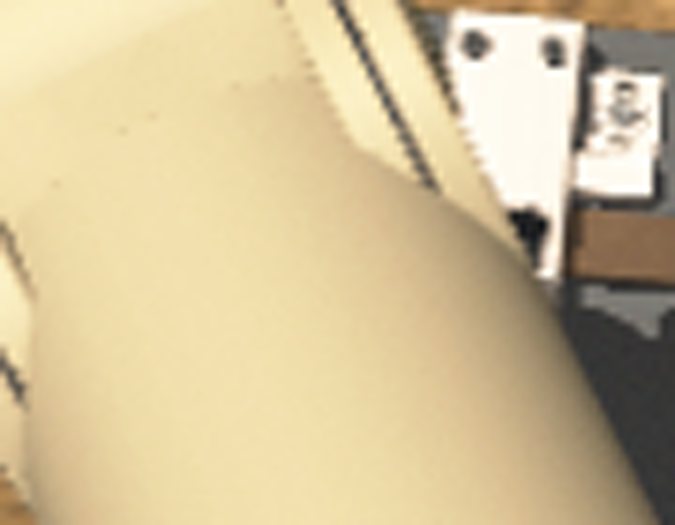

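View pics/f_side_c.png

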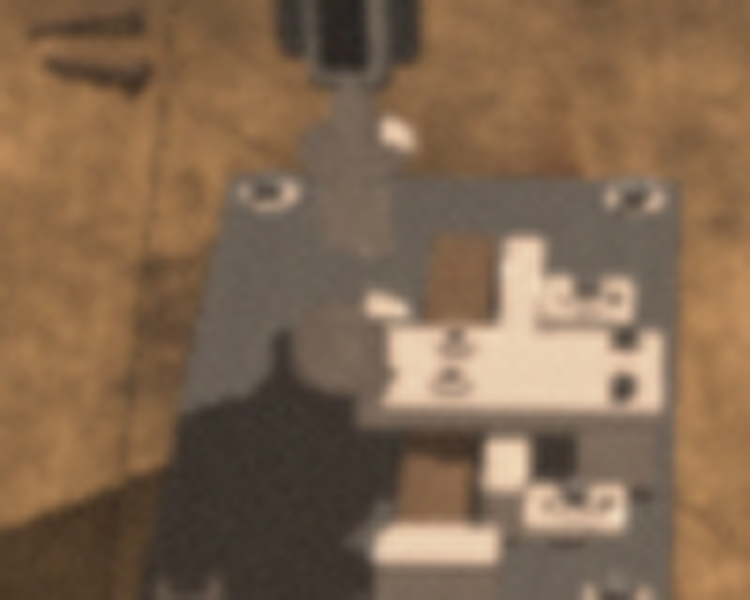

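```bash
cat >> h.py <<'E'
def proj(n,w):
    i=manip.camera_info(n); K=np.array(i['intrinsics']);T=np.array(i['pose']); c=(np.asarray(w)-T[:3,3])@T[:3,:3]
    return np.stack([K[0,0]*c[...,0]/-c[...,2]+K[0,2], -K[1,1]*c[...,1]/-c[...,2]+K[1,2]],-1)
E
python3 - <<'E'
from h import *
# tip in side view
for u in (267.9,272.5,277): print("tip",onz("side",u,228.3,.0597).round(4))
p,_=load("a","side"); 
big=cv2.resize(p[222:262,255:300],None,fx=16,fy=16,interpolation=cv2.INTER_CUBIC)[:,:,::-1].copy()
th=np.linspace(0,2*np.pi,80)
for jo,col in (((492.3,106.7),(0,0,255)),((490.5,106.1),(255,0,0))):
    c=RJ@np.array([-19.4,5])+np.array(jo)
    W=np.stack([c[0]+13*np.cos(th),c[1]+13*np.sin(th),34.2+0*th],-1)/1000
    q=((proj("side",W)-[255,222]+.5)*16).astype(int); cv2.polylines(big,[q],True,col,1)
    print(jo,c,proj("side",np.append(c,34.2)/1000))
cv2.imwrite("pics/g1.png",big)
p,_=load("e","top")
big=cv2.resize(p[270:310,240:285],None,fx=14,fy=14,interpolation=cv2.INTER_CUBIC)[:,:,::-1].copy()
for jo,col in (((492.3,106.7),(0,0,255)),):
    c=RJ@np.array([-19.4,5])+np.array(jo)
    W=np.stack([c[0]+13*np.cos(th),c[1]+13*np.sin(th),34.2+0*th],-1)/1000
    q=((proj("top",W)-[240,270]+.5)*14).astype(int); cv2.polylines(big,[q],True,col,1)
cv2.imwrite("pics/g2.png",big)
E
```

```text
tip [0.4612 0.1071 0.0597]
tip [0.4714 0.1067 0.0597]
tip [0.4814 0.1063 0.0597]
(492.3, 106.7) [473.32501034 113.12726749] [273.82621468 236.19441874]
(490.5, 106.1) [471.52501034 112.52726749] [273.02491305 236.3616119 ]
```

View pics/g1.png

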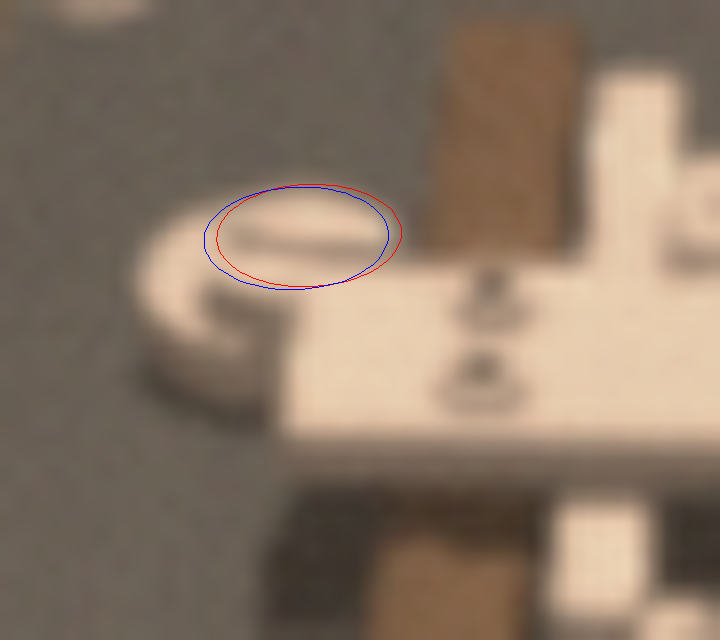

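View pics/g2.png

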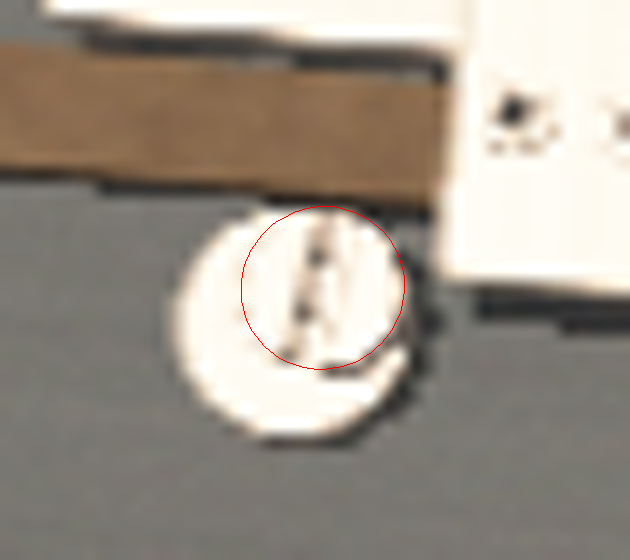

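Run:
```python
from h import *
for jo in ((491.5,106.4),):
  c=RJ@np.array([-19.4,5])+np.array(jo)
  for a in (0,3,6,9,12,15):
    t=np.deg2rad(-4.26-a); e=np.array([np.cos(t),np.sin(t)])*10
    A,B=[np.append(c+s*e,34.2)/1000 for s in(1,-1)]
    ds=proj("side",A)-proj("side",B); dt=proj("top",A)-proj("top",B)
    print(a,"side slope",(ds[1]/ds[0]*150).round(1),"top",(-dt[0]/dt[1]*140).round(1))
p,_=load("a","side"); g=cv2.cvtColor(p,cv2.COLOR_RGB2GRAY).astype(float)
for u in range(268,282):
    col=g[232:243,u]; print(u,col.astype(int))
```

```text
0 side slope 2.5 top 15.5
3 side slope 7.0 top 22.9
6 side slope 11.4 top 30.5
9 side slope 16.0 top 38.2
12 side slope 20.7 top 46.2
15 side slope 25.5 top 54.4
268 [ 96  99 121 159 184 189 194 164 124 119 138]
269 [ 97 100 133 171 165 172 195 179 128 109 123]
270 [ 96 105 142 179 160 159 196 193 142 109 116]
271 [ 97 112 155 189 172 163 198 197 156 117 110]
272 [ 98 120 165 195 185 161 194 197 165 130 121]
273 [102 126 172 200 191 161 186 197 178 160 160]
274 [101 125 175 203 195 159 180 201 200 196 197]
275 [ 98 121 166 200 196 155 171 203 210 208 208]
276 [ 99 112 153 196 195 154 168 203 211 211 211]
277 [ 98 104 136 184 196 154 166 202 210 210 211]
278 [ 97  97 117 162 189 155 161 200 211 208 211]
279 [ 97  98 102 126 148 138 157 199 211 210 212]
280 [ 98  98  96  97 105 115 148 196 209 210 211]
281 [ 93  99  95  92  94 103 144 196 207 208 209]
```

Run:
```python
from h import *
st(); print(delta([472.6,112.9,106],79.8))
```

```text
t 13.7 pos [474.2 110.6 124.9] yaw 80.21 jig [-18.3   2.6] tilt [ 0.001 -0.    -1.   ] F [-0.66 -0.82 -1.3 ] M [-0.027  0.058 -0.014] w 0.155 j [ 0.55  0.24 -0.95  1.91  0.22  1.1   0.91]
([0.002, -0.002, 0.0189], 0.007)
```

>>> send_rows:
  steps:
    - [[0.001,-0.001,0.005],0.007]
    - [[0.002,-0.002,0.01],0.007]
    - [[0.002,-0.002,0.015],0.007]
    - [[0.002,-0.002,0.019],0.007]
    - [[0.002,-0.002,0.019],0.007]
    - [[0.002,-0.002,0.019],0.007]
    - [[0.002,-0.002,0.019],0.007]
    - [[0.002,-0.002,0.019],0.007]

```text
clock: 14.7
position: [0.4724, 0.1129, 0.1057]
ee_rot: [0.767, 0.642, 0.0, 0.0]
ft_force: [-0.4, -0.7, -1.6]
grip_width: 0.154
```

Run:
```python
from h import *
st(); snap("h")
p,d=load("h","side"); big=cv2.resize(p[200:250,245:300],None,fx=12,fy=12,interpolation=cv2.INTER_CUBIC)[:,:,::-1].copy()
o=manip.get_obs(); t=np.deg2rad(yaw()-90); e=np.array([np.cos(t),np.sin(t),0]); nn=np.array([-e[1],e[0],0])
c=o['position']-[0,0,.0653]
for off in (-.0015,.0015):
    q=((proj("side",np.array([c-e*.011+nn*off,c+e*.011+nn*off]))-[245,200]+.5)*12).astype(int); cv2.line(big,tuple(q[0].tolist()),tuple(q[1].tolist()),(0,0,255),1); print(q)
cv2.imwrite("pics/h1.png",big)
```

```text
t 14.7 pos [472.4 112.9 105.7] yaw 79.81 jig [-20.3   4.7] tilt [ 0. -0. -1.] F [-0.44 -0.67 -1.63] M [0.013 0.032 0.069] w 0.154 j [ 0.53  0.27 -0.94  1.93  0.25  1.07  0.87]
[[286 414]
 [402 422]]
[[289 405]
 [404 413]]
```

View pics/h1.png

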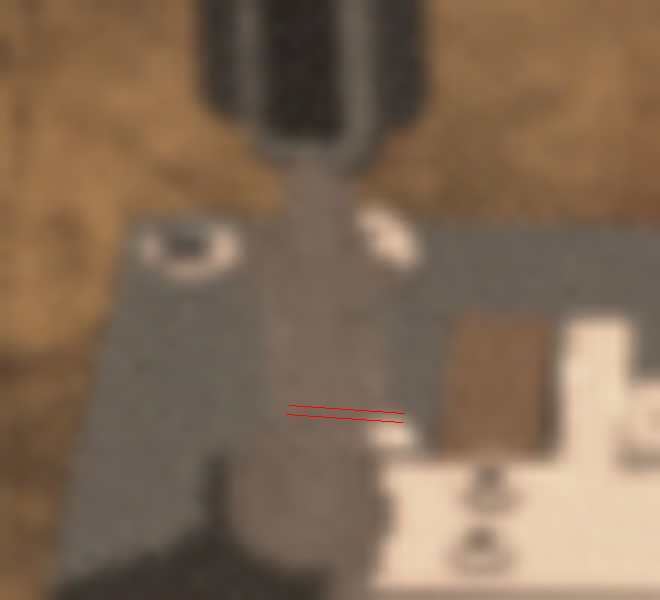

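Run:
```python
from h import *
o=manip.get_obs()
for dz in (0,.01,.02,.03): print(dz,(proj("side",o['position']+[0,0,dz])-[245,200]+.5)*12)
p,d=load("h","side"); g=cv2.cvtColor(p,cv2.COLOR_RGB2GRAY).astype(int)
for v in (204,206,208,210): print(v,g[v,258:285])
for v in (228,230,232): print(v,p[v,262:285].sum(1)//3)
```

```text
0 [331.82534646 114.39013469]
0.01 [329.61028895  66.61719507]
0.02 [327.37093427  18.32022931]
0.03 [325.10688041 -30.50943228]
204 [116 112 105  80  61  54  64  77  67  49  39  38  40  42  46  71  91  85
  66  57  55  59  80 104 113 112 108]
206 [121 120 112  86  61  57  64  78  71  53  43  43  42  41  48  72  91  88
  65  59  56  56  74 101 112 113 114]
208 [120 119 116  99  73  59  65  76  71  54  40  43  40  43  45  66  91  91
  69  57  56  59  78  98 105 108 110]
210 [122 121 121 118 110  98  91  89  78  60  49  42  45  43  44  64  92  92
  71  65  68  81  99 104  99 101 101]
228 [ 96  97  98  97  99 106 109 104 104 105 103 101 103 103 104  99  96  94
  96  94  96  99  98]
230 [ 95  96  95  98  99 103 106 105 105 105 106 105 107 106 105  99  98  97
  97  94  98  97  97]
232 [ 94  96  96  94  97 102 106 105 106 105 105 105 103 106 109  99  97  96
  93  93  96  96  99]
```

Run:
```python
from h import *
st(); print(delta([475.2,112.8,101]),delta([475.2,112.8,97]))
```

```text
t 14.8 pos [472.4 112.9 105.6] yaw 79.81 jig [-20.3   4.7] tilt [ 0. -0. -1.] F [ 0.33 -0.04 -1.24] M [ 0.009 -0.005  0.007] w 0.155 j [ 0.53  0.27 -0.94  1.93  0.25  1.07  0.87]
([0.0004, 0.0028, 0.0046], 0.0) ([0.0004, 0.0028, 0.0086], 0.0)
```

>>> send_rows:
  steps:
    - [[0.0004,0.0028,0],0]
    - [[0.0004,0.0028,0.002],0]
    - [[0.0004,0.0028,0.004],0]
    - [[0.0004,0.0028,0.0055],0]
    - [[0.0004,0.0028,0.007],0]
    - [[0.0004,0.0028,0.008],0]
    - [[0.0004,0.0028,0.009],0]
    - [[0.0004,0.0028,0.009],0]

```text
clock: 15.8
position: [0.4751, 0.1128, 0.0965]
ee_rot: [0.767, 0.642, -0.0, 0.0]
ft_force: [0.5, -0.1, -1.3]
grip_width: 0.152
```

Run:
```python
from h import *
st()
```

```text
t 15.8 pos [475.1 112.8  96.5] yaw 79.82 jig [-17.6   4.8] tilt [-0. -0. -1.] F [ 0.55 -0.11 -1.3 ] M [ 0.036 -0.014  0.008] w 0.152 j [ 0.52  0.29 -0.93  1.93  0.27  1.05  0.86]
```

>>> send_rows:
  steps:
    - [[0,0,0.001],0]
    - [[0,0,0.002],0]
    - [[0,0,0.0025],0]
    - [[0,0,0.003],0]
    - [[0,0,0.0035],0]
    - [[0,0,0.004],0]
    - [[0,0,0.004],0]
    - [[0,0,0.004],0]

```text
clock: 16.8
position: [0.4756, 0.1129, 0.0937]
ee_rot: [0.767, 0.642, 0.0, 0.001]
ft_force: [-4.8, -1.8, 14.8]
grip_width: 0.157
```

Run:
```python
from h import *
st()
```

```text
t 16.8 pos [475.6 112.9  93.7] yaw 79.81 jig [-17.1   5. ] tilt [ 0.001 -0.001 -1.   ] F [-4.75 -1.79 14.82] M [-0.459  1.28  -0.039] w 0.157 j [ 0.51  0.29 -0.93  1.93  0.27  1.05  0.86]
```

>>> send_rows:
  steps:
    - [[0,0,-0.001],0]
    - [[0,0,-0.001],0.05]
    - [[-0.0002,0,-0.001],0.12]
    - [[-0.0004,0,-0.001],0.2]
    - [[-0.0006,-0.0001,-0.001],0.3]
    - [[-0.0008,-0.0002,-0.001],0.4]
    - [[-0.001,-0.0002,-0.001],0.5]
    - [[-0.001,-0.0002,-0.001],0.5]

```text
clock: 17.8
position: [0.4752, 0.1121, 0.094]
ee_rot: [0.902, 0.432, 0.0, 0.0]
ft_force: [0.7, 0.9, 3.9]
grip_width: 0.151
```

Run:
```python
from h import *
st()
```

```text
t 17.8 pos [475.2 112.1  94. ] yaw 51.21 jig [-17.5   4.1] tilt [ 0.001  0.    -1.   ] F [0.68 0.9  3.92] M [ 0.07  -0.001  0.07 ] w 0.151 j [ 0.45  0.27 -0.85  1.94  0.23  1.04  0.39]
```

>>> send_rows:
  steps:
    - [[-0.0001,0,0],0.05]
    - [[-0.0002,0,0],0.1]
    - [[-0.0003,0,0],0.15]
    - [[-0.0004,0,0],0.2]
    - [[-0.0005,0,0],0.25]
    - [[-0.0006,-0.0001,0],0.3]
    - [[-0.0006,-0.0001,0],0.3]
    - [[-0.0006,-0.0001,0],0.3]

```text
clock: 18.8
position: [0.4748, 0.1116, 0.0939]
ee_rot: [0.956, 0.294, 0.0, 0.0]
ft_force: [-0.4, 0.2, 5.2]
grip_width: 0.152
```

Run:
```python
from h import *
st()
```

```text
t 18.8 pos [474.8 111.6  93.9] yaw 34.16 jig [-17.9   3.6] tilt [ 0.001  0.    -1.   ] F [-0.43  0.18  5.23] M [0.054 0.024 0.133] w 0.152 j [ 0.41  0.25 -0.81  1.94  0.21  1.03  0.11]
```

>>> send_rows:
  steps:
    - [[-0.0001,0,0],0.04]
    - [[-0.0002,0,0],0.08]
    - [[-0.0002,0,0],0.12]
    - [[-0.0003,0,0],0.16]
    - [[-0.0004,0,0],0.2]
    - [[-0.0004,0,0],0.2]
    - [[-0.0004,0,0],0.2]
    - [[-0.0004,0,0],0.2]

```text
clock: 19.8
position: [0.4744, 0.1114, 0.0939]
ee_rot: [0.98, 0.197, 0.0, 0.0]
ft_force: [-0.5, 0.0, 5.4]
grip_width: 0.157
```

Run:
```python
from h import *
st()
```

```text
t 19.8 pos [474.4 111.4  93.9] yaw 22.7 jig [-18.2   3.4] tilt [ 0.001  0.    -1.   ] F [-0.54  0.05  5.39] M [0.025 0.144 0.087] w 0.157 j [ 0.39  0.25 -0.78  1.94  0.2   1.03 -0.09]
```

>>> send_rows:
  steps:
    - [[-0.0001,0,0],0.03]
    - [[-0.0001,0,0],0.06]
    - [[-0.0002,0,0],0.09]
    - [[-0.0002,0,0],0.12]
    - [[-0.0003,0,0],0.15]
    - [[-0.0003,0,0],0.15]
    - [[-0.0003,0,0],0.15]
    - [[-0.0003,0,0],0.15]

```text
clock: 20.8
position: [0.4741, 0.1113, 0.0939]
ee_rot: [0.992, 0.123, 0.0, 0.0]
ft_force: [-1.2, -0.0, 5.6]
grip_width: 0.153
```

Run:
```python
from h import *
st()
snap("i")
p,d=load("i","side"); cv2.imwrite("pics/i1.png",cv2.resize(p[205:275,235:325],None,fx=8,fy=8,interpolation=cv2.INTER_CUBIC)[:,:,::-1])
st()
```

```text
t 20.8 pos [474.1 111.3  93.9] yaw 14.12 jig [-18.5   3.3] tilt [ 0.001  0.    -1.   ] F [-1.21 -0.04  5.62] M [0.032 0.149 0.205] w 0.153 j [ 0.37  0.24 -0.76  1.94  0.19  1.03 -0.23]
t 20.9 pos [474.1 111.3  93.9] yaw 14.11 jig [-18.5   3.3] tilt [ 0.001  0.    -1.   ] F [0.37 0.72 6.49] M [0.068 0.103 0.266] w 0.157 j [ 0.37  0.24 -0.76  1.94  0.19  1.03 -0.23]
```

View pics/i1.png

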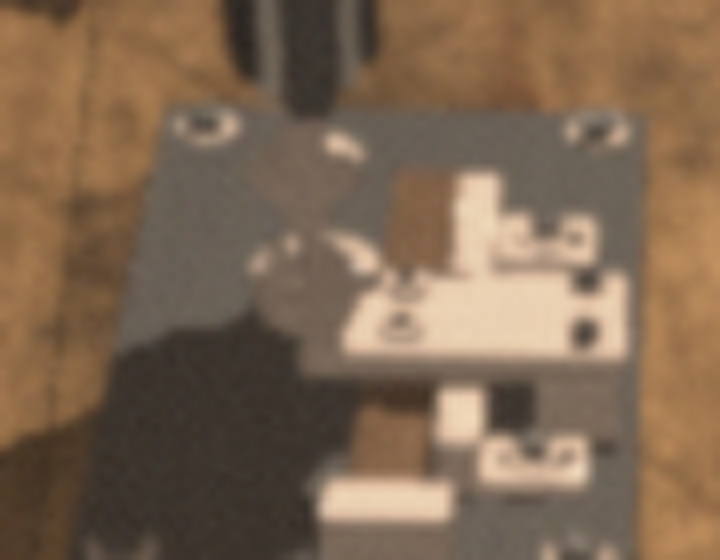

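>>> send_rows:
  steps:
    - [[0,0,0],0.01]
    - [[0,0,0],0.02]
    - [[-0.0001,0,0],0.03]
    - [[-0.0001,0,0],0.03]
    - [[-0.0001,0,0],0.03]
    - [[-0.0001,0,0],0.03]
    - [[-0.0001,0,0],0.03]
    - [[-0.0001,0,0],0.03]

```text
clock: 21.9
position: [0.474, 0.1113, 0.0939]
ee_rot: [0.994, 0.108, 0.0, 0.0]
ft_force: [0.1, -0.2, 5.7]
grip_width: 0.156
```

Run:
```python
from h import *
st()
m=[]
for k in range(3): manip.camera("side"); m.append(manip.get_obs()['torque'][2])
print(m)
```

```text
t 21.9 pos [474.  111.3  93.9] yaw 12.4 jig [-18.6   3.3] tilt [ 0.001  0.    -1.   ] F [ 0.12 -0.18  5.65] M [0.094 0.048 0.224] w 0.156 j [ 0.37  0.24 -0.75  1.95  0.19  1.03 -0.26]
[np.float64(0.2890919887174494), np.float64(0.23646088070223636), np.float64(0.2736429068446836)]
```

>>> send_rows:
  steps:
    - [[0,0,0],0.01]
    - [[0,0,0],0.02]
    - [[-0.0001,0,0],0.03]
    - [[-0.0001,0,0],0.04]
    - [[-0.0001,0,0],0.05]
    - [[-0.0001,0,0],0.05]
    - [[-0.0001,0,0],0.05]
    - [[-0.0001,0,0],0.05]

```text
clock: 23.05
position: [0.4739, 0.1113, 0.0939]
ee_rot: [0.997, 0.083, 0.0, 0.0]
ft_force: [0.1, 0.7, 4.9]
grip_width: 0.15
```

Run:
```python
from h import *
st()
m=[]
for k in range(5): m.append(manip.get_obs()['torque'][2]);manip.camera("side")
print(np.mean(m),m)
```

```text
t 23.05 pos [473.9 111.3  93.9] yaw 9.54 jig [-18.7   3.2] tilt [ 0.001  0.    -1.   ] F [0.13 0.75 4.91] M [0.021 0.114 0.315] w 0.15 j [ 0.36  0.24 -0.75  1.95  0.19  1.03 -0.31]
0.3304350425156434 [np.float64(0.3154161943884191), np.float64(0.30726953041765237), np.float64(0.33842053291828506), np.float64(0.3384445917170945), np.float64(0.35262436313676615)]
```

>>> send_rows:
  steps:
    - [[0,0,0],-0.01]
    - [[0,0,0],-0.02]
    - [[0,0,0],-0.03]
    - [[0,0,0],-0.04]
    - [[0.0001,0,0],-0.05]
    - [[0.0001,0,0],-0.05]
    - [[0.0001,0,0],-0.05]
    - [[0.0001,0,0],-0.05]

```text
clock: 24.3
position: [0.474, 0.1113, 0.0939]
ee_rot: [0.994, 0.108, 0.0, -0.0]
ft_force: [0.5, -0.8, 5.9]
grip_width: 0.153
```

Run:
```python
from h import *
st()
m=[]
for k in range(3): m.append(manip.get_obs()['torque'][2]);manip.camera("side")
print(np.mean(m),m)
```

```text
t 24.3 pos [474.  111.3  93.9] yaw 12.37 jig [-18.6   3.2] tilt [ 0.001  0.    -1.   ] F [ 0.53 -0.79  5.9 ] M [0.095 0.153 0.022] w 0.153 j [ 0.37  0.24 -0.75  1.95  0.19  1.03 -0.26]
0.01645358546918202 [np.float64(0.02196383679124081), np.float64(0.026048641479542), np.float64(0.001348278136763248)]
```

Unloaded. Lift straight out.

>>> send_rows:
  steps:
    - [[0,0,-0.002],0]
    - [[0,0,-0.005],0]
    - [[0,0,-0.009],0]
    - [[0,0,-0.015],0]
    - [[0,0,-0.03],0]
    - [[0,0,-0.06],0]
    - [[0,0,-0.09],0]
    - [[0,0,-0.1],0]

```text
clock: 25.45
position: [0.4745, 0.1114, 0.1959]
ee_rot: [0.994, 0.106, 0.002, 0.0]
ft_force: [0.6, 0.7, -1.8]
grip_width: 0.155
```

Run:
```python
from h import *
st()
print(delta([499.3,-248.2,194],-62.4))
```

```text
t 25.45 pos [474.5 111.4 195.9] yaw 12.21 jig [-18.1   3.4] tilt [ 0.003 -0.    -1.   ] F [ 0.59  0.71 -1.81] M [-0.011  0.001  0.008] w 0.155 j [ 0.41  0.11 -0.77  1.83  0.08  1.23 -0.17]
([-0.0518, 0.3567, 0.002], 1.302)
```

>>> send_rows:
  steps:
    - [[-0.005,0.03,0],0.15]
    - [[-0.011,0.075,0],0.32]
    - [[-0.018,0.125,0],0.49]
    - [[-0.025,0.175,0],0.66]
    - [[-0.033,0.225,0],0.83]
    - [[-0.04,0.275,0],1.0]
    - [[-0.047,0.325,0],1.16]
    - [[-0.0518,0.3567,0.002],1.302]

```text
clock: 26.45
position: [0.4977, -0.2512, 0.191]
ee_rot: [0.853, -0.521, -0.0, 0.0]
ft_force: [-0.2, -0.1, -1.5]
grip_width: 0.159
```

Run:
```python
from h import *
st(); snap("k"); barends("k")
print(delta([499.3,-248.2,130],-62.4))
p,d=load("k","top"); cv2.imwrite("pics/k1.png",cv2.resize(p[240:330,205:330],None,fx=6.4,fy=6.4,interpolation=cv2.INTER_CUBIC)[:,:,::-1])
p,d=load("k","side"); cv2.imwrite("pics/k2.png",cv2.resize(p[220:400,205:365],None,fx=3.3,fy=3.3,interpolation=cv2.INTER_CUBIC)[:,:,::-1])
```

```text
t 26.45 pos [ 497.7 -251.2  191. ] yaw -62.81 jig [  31.9 -356.5] tilt [-0.001 -0.    -1.   ] F [-0.15 -0.09 -1.51] M [ 0.047 -0.005  0.006] w 0.159 j [ 0.72  0.24 -0.39  1.68  0.09  1.24 -0.78]
bar ((9.4819974899292, 26.75940704345703), (75.64324188232422, 20.563100814819336), 89.35758972167969) [ -0.7 -11. ] [20.1 64.6]
bar ((7.9093122482299805, -72.59817504882812), (20.429582595825195, 38.32319259643555), 5.094501495361328) [ -1.8 -92.6] [ 18.6 -53.8]
([-0.0029, -0.0042, 0.0604], -0.009)
```

View pics/k1.png

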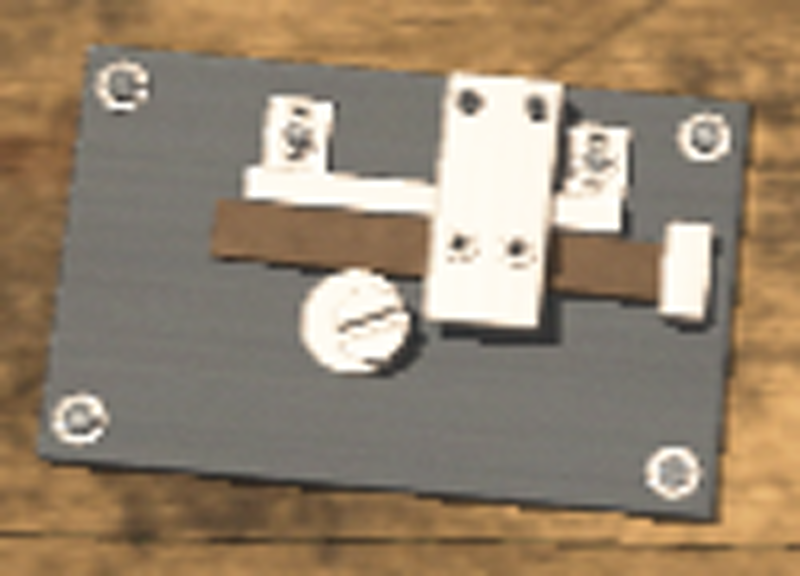

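View pics/k2.png

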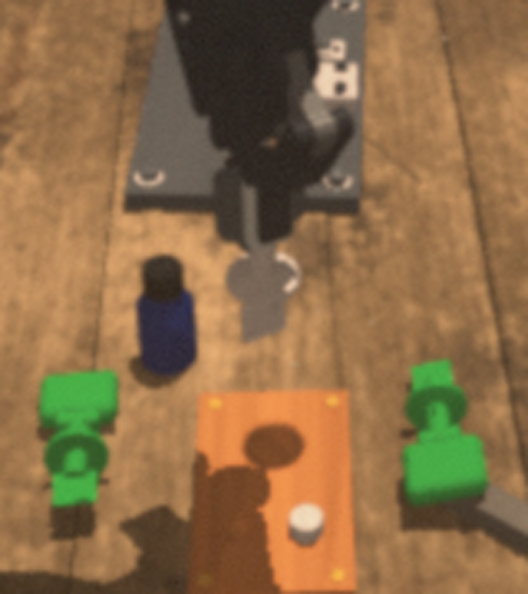

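Run:
```python
from h import *
for tag in("e","k"):
    p,d=load(tag,"top"); f=p.astype(float); sat=f[...,0]-f[...,2]  # brown: R-B large
    for lab,us in (("L",range(240,271,3)),("R",range(292,308,2))):
        lo=[];hi=[]
        for u in us:
            col=sat[262:295,u]; th=25
            idx=np.where(col>th)[0]
            if len(idx)<5: continue
            a,b=idx[0],idx[-1]
            va=262+a-(col[a]-th)/(col[a]-col[a-1]); vb=262+b+(col[b]-th)/(col[b]-col[b+1])
            hi.append(toj(onz("top",u,va,.026))); lo.append(toj(onz("top",u,vb,.026)))
        print(tag,lab,"hi",np.round(hi,1).tolist()); print("   lo",np.round(lo,1).tolist())
```

```text
Traceback (most recent call last):
IndexError: index 33 is out of bounds for axis 0 with size 33
```

Run:
```python
from h import *
for tag in("e","k"):
    p,d=load(tag,"top"); f=p.astype(float); sat=f[...,0]-f[...,2]
    for lab,us in (("L",range(240,271,3)),("R",range(292,308,2))):
        O=[]
        for u in us:
            col=sat[266:296,u]; m=(col>25)
            l=cv2.connectedComponentsWithStats(m.astype(np.uint8).reshape(-1,1)); 
            if l[0]<2: continue
            i=1+np.argmax(l[2][1:,4]); idx=np.where(l[1][:,0]==i)[0]; a,b=idx[0],idx[-1]
            if a==0 or b==29: continue
            va=266+a-(col[a]-25)/(col[a]-col[a-1]); vb=266+b+(col[b]-25)/(col[b]-col[b+1])
            h=toj(onz("top",u,va,.026));w=toj(onz("top",u,vb,.026)); O.append([h[1],h[0],w[0]])
        print(tag,lab,np.round(O,1).tolist())
```

```text
e L [[61.1, 16.9, -4.2], [54.3, 17.2, -4.0], [47.5, 17.0, -4.3], [40.6, 16.5, -4.2], [33.8, 16.9, -4.1], [27.0, 16.9, -3.9], [20.2, 16.5, -4.4], [13.4, 16.5, -4.3], [6.6, 16.8, -4.1], [-0.2, 16.8, -4.2], [-7.1, 16.5, -4.5]]
e R [[-57.1, 15.5, -4.7], [-61.5, 16.4, -4.5], [-66.1, 16.4, -4.4], [-70.6, 16.8, -4.1], [-75.1, 16.6, -4.2], [-79.7, 16.1, -4.5], [-84.2, 16.1, -4.5], [-88.7, 16.4, -4.5]]
k L [[61.6, 21.2, -0.2], [55.6, 28.5, -0.6], [47.9, 20.9, -0.6], [41.4, 23.1, -0.4], [34.2, 20.1, -0.4], [27.4, 20.3, -0.7], [20.8, 21.8, -2.4], [14.1, 23.0, -2.1], [6.9, 20.0, -2.9], [0.2, 20.6, -0.9], [-6.5, 22.2, -0.8]]
k R [[-56.8, 18.7, -1.4], [-60.9, 23.1, -1.6], [-65.8, 19.5, -1.7], [-70.2, 20.0, -1.7], [-74.8, 20.2, -1.6], [-79.4, 18.9, -1.6], [-84.0, 18.7, -1.9], [-88.5, 18.7, -2.0]]
```

Run:
```python
from h import *
p,d=load("e","top"); g=cv2.cvtColor(p,cv2.COLOR_RGB2GRAY).astype(float)
for u in list(range(246,272,2))+list(range(292,302)):
    col=g[258:282,u]; m=col>200
    # lower edge of white fence: last white above bar
    idx=np.where(m)[0]
    if len(idx)==0: continue
    b=idx[-1]; vb=258+b+(col[b]-200)/(col[b]-col[b+1])
    # upper edge of that run
    a=b
    while a>0 and col[a-1]>200: a-=1
    va=258+a-(col[a]-200)/(col[a]-col[a-1]) if a>0 else 0
    print(u,"lower",toj(onz("top",u,vb,.032)).round(1),"upper",toj(onz("top",u,va,.032)).round(1) if a else None)
```

```text
246 lower [21.7 47.2] upper [39.6 49.3]
248 lower [21.5 42.7] upper None
250 lower [20.7 38. ] upper [35.3 39.7]
252 lower [20.7 33.5] upper [36.7 35.4]
254 lower [21.1 29.1] upper None
256 lower [21.4 24.6] upper [32.  25.8]
258 lower [21.7 20.1] upper [32.1 21.2]
260 lower [20.8 15.5] upper [31.2 16.6]
262 lower [20.5 10.9] upper [31.2 12.1]
264 lower [20.8  6.4] upper [31.5  7.6]
266 lower [21.2  1.9] upper [32.   3.1]
268 lower [21.6 -2.5] upper [32.  -1.4]
270 lower [21.7 -7. ] upper [32.  -5.9]
292 lower [ 21.7 -56.8] upper [ 31.8 -55.8]
293 lower [ 21.4 -59. ] upper [ 33.6 -57.8]
294 lower [ 20.7 -61.4] upper [ 38.  -59.7]
295 lower [ 20.6 -63.6] upper [ 56.3 -60.1]
296 lower [ 20.5 -65.9] upper [ 36.1 -64.4]
297 lower [ 20.7 -68.1] upper [ 35.8 -66.7]
298 lower [ 20.9 -70.4] upper [ 35.1 -69. ]
299 lower [ 21.1 -72.6] upper [ 41.7 -70.6]
300 lower [ 21.2 -74.9] upper [ 43.5 -72.7]
301 lower [ 21.6 -77.1] upper [ 57.2 -73.7]
```

Run:
```python
from h import *
a,_=load("e","top"); b,_=load("k","top")
A=np.hstack([cv2.resize(x[255:300,282:322],None,fx=9,fy=9,interpolation=cv2.INTER_NEAREST) for x in (a,b)])
B=np.hstack([cv2.resize(x[258:285,225:265],None,fx=9,fy=6,interpolation=cv2.INTER_NEAREST) for x in (a,b)])
cv2.imwrite("pics/m1.png",np.vstack([A,B])[:,:,::-1])
```

```text
(no output)
```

View pics/m1.png

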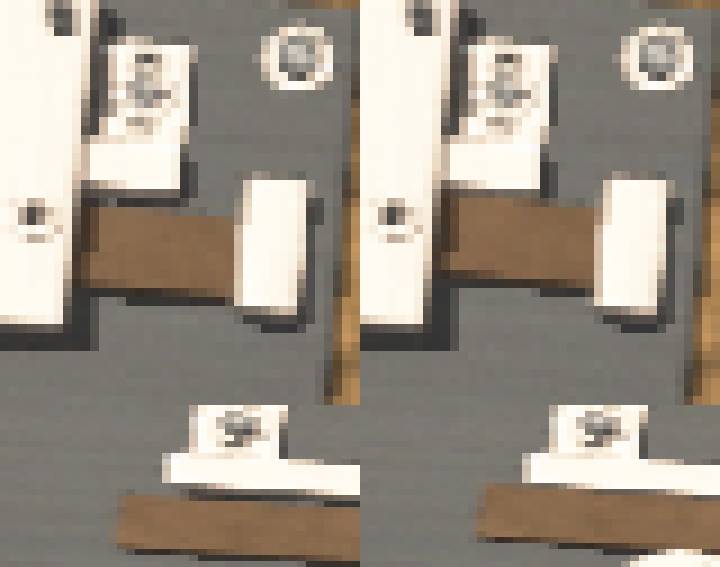

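Run:
```python
from h import *
p,d=load("k","top"); g=cv2.cvtColor(p,cv2.COLOR_RGB2GRAY).astype(float)
print(g[284:300,250:272].astype(int))
Q=[]
for u in range(258,268):
    r=np.clip(235-g[286:294,u],0,None); r[r<15]=0
    if r.sum()>0: v=(r*np.arange(286,294)).sum()/r.sum(); q=toj(onz("top",u,v,.034)); Q.append(q); print(u,v.round(2),q.round(1))
Q=np.array(Q); k=np.polyfit(Q[:,1],Q[:,0],1); print(k,np.degrees(np.arctan(-k[0])))
```

```text
[[118 117 117 116 150 229 250 250 250 251 251 251 249 238 251 247 168 115
  115 117 118 191]
 [121 120 121 165 238 251 251 250 251 247 227 250 251 248 237 220 207 112
  116 118 113 183]
 [119 119 124 202 251 251 251 251 250 248 249 250 250 251 251 251 245 173
  119 117 115 190]
 [121 118 173 243 251 251 251 249 245 251 251 251 251 252 251 247 237 208
   99 121 126 202]
 [119 113 195 252 251 252 248 243 253 252 252 252 249 238 210 134 143 178
   92  81 122 204]
 [117 121 199 251 251 251 248 243 253 251 244 221 153 113 117 201 252 252
  240  56  85 165]
 [119 125 204 250 251 251 249 237 216 137 116 122 203 252 252 247 215 229
  206  58  80 119]
 [119 131 209 250 251 251 249 221 131 202 252 252 247 222 237 233 240 239
  190  61  79 121]
 [121 122 207 253 251 251 251 252 252 248 222 235 240 244 250 252 253 247
  111  51  52  80]
 [120 117 172 242 251 251 252 247 229 246 249 251 252 252 252 253 251 227
   71  50  54  78]
 [117 116 122 206 252 251 251 246 228 253 252 253 253 252 252 252 239  93
   60  54  76 117]
 [119 119 119 136 216 250 251 251 248 237 247 253 252 252 251 230  94  64
   53  52  79 117]
 [118 117 118 119 151 233 253 252 252 251 247 216 117 117 121 115  65  55
   51  78 116 117]
 [119 119 118 118 118 127 168 237 253 251 251 252 248 172  82  69  56  54
   79 118 120 120]
 [119 116 119 118 118 120 122 125 121 112 111 110  94  74  56  53  80 119
  117 119 119 118]
 [122 122 122 123 119 123 122 124 120 118 118 119 119 120 117 117 118 121
  122 120 123 121]]
258 290.85 [-22.  15.]
259 290.25 [-20.5  12.9]
260 290.0 [-19.8  10.7]
261 290.0 [-19.6   8.5]
262 289.28 [-17.8   6.5]
263 289.0 [-16.9   4.3]
264 288.83 [-16.4   2.1]
265 288.25 [-14.9   0.1]
266 288.36 [-14.9  -2.2]
267 286.97 [-11.6  -4.1]
[ -0.47662948 -14.87496246] 25.483845062740954
```

>>> send_rows:
  steps:
    - [[-0.0029,-0.0042,0.01],0]
    - [[-0.0029,-0.0042,0.035],0]
    - [[-0.0029,-0.0042,0.06],0]
    - [[-0.0029,-0.0042,0.08],0]
    - [[-0.0029,-0.0042,0.1],0]
    - [[-0.0029,-0.0042,0.11],0]
    - [[-0.0029,-0.0042,0.115],0]
    - [[-0.0029,-0.0042,0.115],0]

```text
clock: 27.55
position: [0.5004, -0.2436, 0.0762]
ee_rot: [0.856, -0.518, -0.001, 0.0]
ft_force: [-1.8, -2.7, -3.7]
grip_width: 0.153
```

Run:
```python
from h import *
st()
```

```text
t 27.55 pos [ 500.4 -243.6   76.2] yaw -62.36 jig [  34.1 -348.7] tilt [-0.001  0.    -1.   ] F [-1.83 -2.68 -3.72] M [-0.815  0.654 -0.066] w 0.153 j [ 0.69  0.35 -0.38  1.8   0.15  1.02 -0.83]
```

Run:
```python
from h import *
print(delta([499.3,-248.0,75.9]))
```

```text
([0.0034, 0.003, 0.0003], 0.0)
```

>>> send_rows:
  steps:
    - [[0.001,0.001,0],0]
    - [[0.002,0.002,0],0]
    - [[0.0034,0.003,0],0]
    - [[0.0034,0.003,0],0]
    - [[0.0034,0.003,0.0005],0]
    - [[0.0034,0.003,0.0005],0]
    - [[0.0034,0.003,0.0005],0]
    - [[0.0034,0.003,0.0005],0]

```text
clock: 28.55
position: [0.4997, -0.2483, 0.0761]
ee_rot: [0.855, -0.518, 0.0, 0.0]
ft_force: [-0.3, -0.0, -1.1]
grip_width: 0.153
```

Run:
```python
from h import *
st()
```

```text
t 28.55 pos [ 499.7 -248.3   76.1] yaw -62.39 jig [  33.8 -353.5] tilt [ 0. -0. -1.] F [-0.33 -0.04 -1.08] M [-0.006  0.02   0.012] w 0.153 j [ 0.7   0.35 -0.38  1.8   0.15  1.02 -0.82]
```

>>> send_rows:
  steps:
    - [[0,0,0.0003],0]
    - [[0,0,0.0003],0]
    - [[0,0,0.0003],0]
    - [[0,0,0.0003],0]
    - [[0,0,-0.01],0]
    - [[0,0,-0.05],0]
    - [[0,0,-0.09],0]
    - [[0,0,-0.115],0]
  hand: 0.5

```text
clock: 29.55
position: [0.5004, -0.2485, 0.1941]
ee_rot: [0.855, -0.518, 0.001, -0.0]
ft_force: [0.8, 0.5, -0.3]
grip_width: 0.5
```

Run:
```python
from h import *
st(); snap("n")
p,d=load("n","side"); P=pts("side",d); b=(abs(P[...,0]-.5)<.06)&(P[...,1]<-.2)&(P[...,1]>-.3)&(P[...,2]>.07)&(P[...,2]<.125); Q=P[b]; print(b.sum(),rect(Q[Q[:,2]>.1]))
# jig from side
cv2.imwrite("pics/n1.png",cv2.resize(p[215:390,225:365],None,fx=3.4,fy=3.4,interpolation=cv2.INTER_CUBIC)[:,:,::-1])
# nudge target
yn=-72
for q in ([-22,yn],[-13,yn]): print(fromj(q))
print(delta([*fromj([-24,yn]),190],-94.3), delta([*fromj([-24,yn]),190],85.7))
```

```text
t 29.55 pos [ 500.4 -248.5  194.1] yaw -62.39 jig [  34.4 -353.6] tilt [ 0.003 -0.001 -1.   ] F [ 0.81  0.55 -0.26] M [-0.016 -0.019 -0.02 ] w 0.5 j [ 0.72  0.24 -0.39  1.68  0.09  1.25 -0.78]
535 ((500.6064453125, -250.82009887695312), (42.43885803222656, 14.346506118774414), 26.23785972595215)
[465.01243779  36.53313497]
[473.98757291  35.86459209]
([-0.2708, -0.0984, 0.004], 0.557) ([-0.2708, -0.0984, 0.004], -2.585)
```

View pics/n1.png

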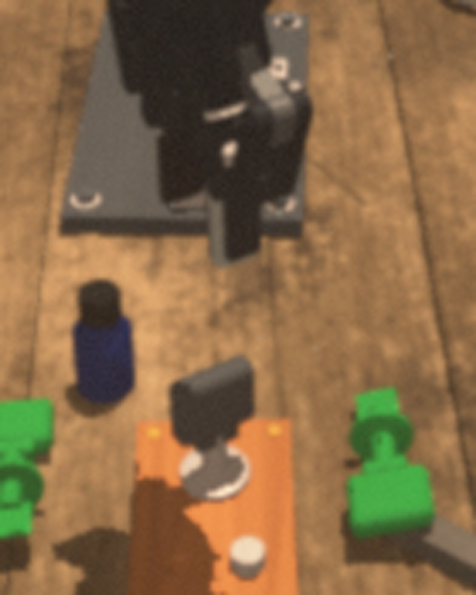

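Run:
```python
from h import *
print(delta([*fromj([-28,-74]),190],-4.26),delta([*fromj([-28,-74]),100],-4.26))
```

```text
([-0.2712, -0.094, 0.004], -1.015) ([-0.2717, -0.0937, 0.094], -1.015)
```

>>> send_rows:
  steps:
    - [[-0.035,-0.012,0],-0.13]
    - [[-0.08,-0.028,0],-0.28]
    - [[-0.13,-0.045,0.005],-0.43]
    - [[-0.18,-0.063,0.02],-0.58]
    - [[-0.225,-0.078,0.045],-0.73]
    - [[-0.26,-0.09,0.07],-0.88]
    - [[-0.271,-0.094,0.09],-1.015]
    - [[-0.271,-0.094,0.094],-1.015]
  hand: 0

```text
clock: 30.65
position: [0.4563, 0.036, 0.0959]
ee_rot: [0.999, -0.036, -0.001, -0.0]
ft_force: [-0.1, -1.2, 0.2]
grip_width: 0.0
```

Run:
```python
from h import *
st(); print(delta([*fromj([-27,-74]),19],-4.26))
```

```text
t 30.65 pos [456.3  36.   95.9] yaw -4.17 jig [-30.7 -73.1] tilt [-0.002  0.    -1.   ] F [-0.06 -1.19  0.22] M [ 0.015 -0.023  0.031] w 0.0 j [ 0.48  0.16 -0.7   2.01  0.12  1.01 -0.34]
([0.0038, 0.0009, 0.0769], 0.002)
```

>>> send_rows:
  steps:
    - [[0,0,0.01],0]
    - [[0,0,0.03],0]
    - [[0,0,0.05],0]
    - [[0,0,0.065],0]
    - [[0,0,0.074],0]
    - [[0,0,0.0765],0]
    - [[0,0,0.0765],0]
    - [[0,0,0.0765],0]

```text
clock: 31.65
position: [0.4578, 0.0353, 0.0211]
ee_rot: [0.999, -0.037, 0.0, 0.0]
ft_force: [1.2, 0.4, -0.4]
grip_width: -0.001
```

Run:
```python
from h import *
st(); print(delta([*fromj([-15.5,-74]),19],-4.26)); snap("o")
p,d=load("o","side");cv2.imwrite("pics/o1.png",cv2.resize(p[205:285,235:325],None,fx=7,fy=7,interpolation=cv2.INTER_CUBIC)[:,:,::-1])
```

```text
t 31.65 pos [457.8  35.3  21.1] yaw -4.25 jig [-29.1 -73.7] tilt [ 0.001 -0.    -1.   ] F [ 1.2   0.43 -0.39] M [ 0.03  -0.064  0.006] w -0.001 j [ 0.44  0.29 -0.67  2.07  0.23  0.86 -0.44]
([0.0136, 0.0003, 0.0021], 0.0)
```

View pics/o1.png

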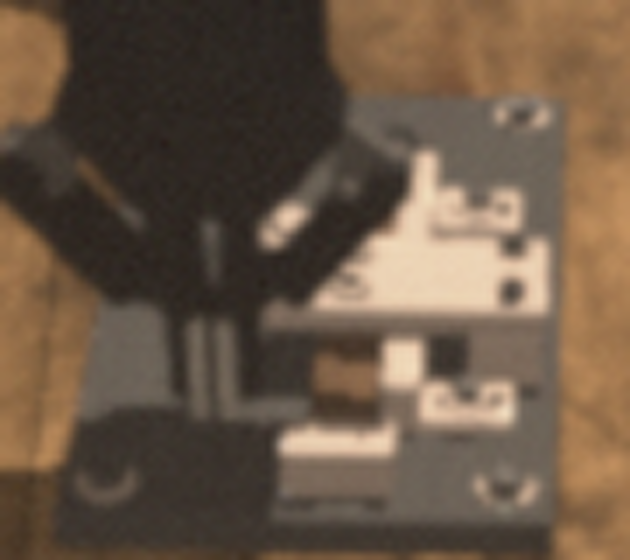

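>>> send_rows:
  steps:
    - [[0.004,0.0003,0.002],0]
    - [[0.007,0.0003,0.002],0]
    - [[0.009,0.0003,0.002],0]
    - [[0.0105,0.0003,0.002],0]
    - [[0.012,0.0003,0.002],0]
    - [[0.0135,0.0003,0.002],0]
    - [[0.0135,0.0003,0.002],0]
    - [[0.0135,0.0003,0.002],0]

```text
clock: 32.75
position: [0.4708, 0.034, 0.0186]
ee_rot: [0.999, -0.037, -0.0, 0.0]
ft_force: [0.3, 1.1, 0.1]
grip_width: -0.0
```

Run:
```python
from h import *
st()
```

```text
t 32.75 pos [470.8  34.   18.6] yaw -4.24 jig [-16. -74.] tilt [-0. -0. -1.] F [0.34 1.07 0.15] M [ 0.091 -0.004 -0.03 ] w -0.0 j [ 0.43  0.32 -0.66  2.04  0.25  0.86 -0.44]
```

>>> send_rows:
  steps:
    - [[0.0007,0,0],0]
    - [[0.0014,0,0],0]
    - [[0.002,0,0],0]
    - [[0.0027,0,0],0]
    - [[0.0033,0,0],0]
    - [[0.004,0,0],0]
    - [[0.004,0,0],0]
    - [[0.004,0,0],0]

```text
clock: 33.75
position: [0.4748, 0.0337, 0.0185]
ee_rot: [0.999, -0.037, -0.0, 0.0]
ft_force: [-0.3, 0.2, 0.5]
grip_width: 0.001
```

Run:
```python
from h import *
st()
```

```text
t 33.75 pos [474.8  33.7  18.5] yaw -4.24 jig [-12.1 -74.1] tilt [-0. -0. -1.] F [-0.33  0.22  0.5 ] M [ 0.022  0.187 -0.038] w 0.001 j [ 0.42  0.33 -0.65  2.03  0.26  0.87 -0.45]
```

>>> send_rows:
  steps:
    - [[0.0005,0,0],0]
    - [[0.001,0,0],0]
    - [[0.0015,0,0],0]
    - [[0.002,0,0],0]
    - [[0.0025,0,0],0]
    - [[0.003,0,0],0]
    - [[0.0035,0,0],0]
    - [[0.004,0,0],0]

```text
clock: 34.75
position: [0.4763, 0.0335, 0.0181]
ee_rot: [0.999, -0.037, -0.003, 0.001]
ft_force: [-16.3, 0.1, 12.6]
grip_width: -0.001
```

Run:
```python
from h import *
st(); snap("q")
p,d=load("q","side");cv2.imwrite("pics/q1.png",cv2.resize(p[205:285,235:325],None,fx=7,fy=7,interpolation=cv2.INTER_CUBIC)[:,:,::-1])
```

```text
t 34.75 pos [476.3  33.5  18.1] yaw -4.22 jig [-10.5 -74.1] tilt [-0.005 -0.001 -1.   ] F [-16.27   0.11  12.57] M [0.093 3.131 0.018] w -0.001 j [ 0.42  0.33 -0.65  2.02  0.26  0.87 -0.45]
```

View pics/q1.png

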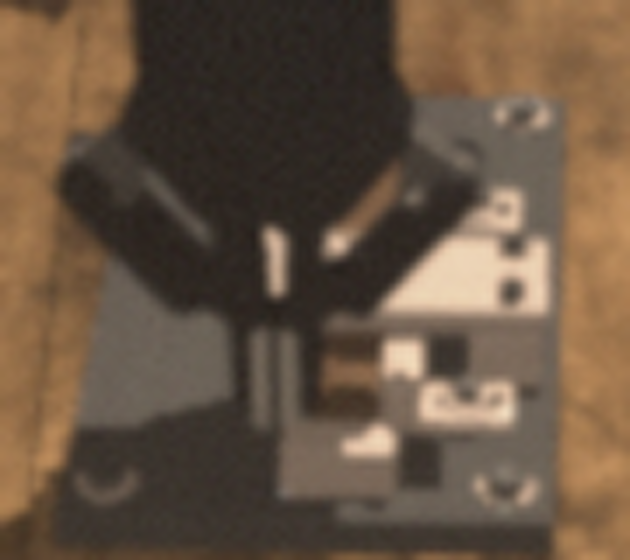

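Run:
```python
from h import *
print(delta([499.9,-248.3,185],-62.4))
```

```text
([0.0434, 0.2796, -0.1667], 1.016)
```

>>> send_rows:
  steps:
    - [[-0.008,0,0],0]
    - [[-0.014,0,-0.015],0]
    - [[-0.014,0,-0.06],0]
    - [[-0.014,0,-0.11],0]
    - [[-0.008,0.02,-0.155],0.1]
    - [[0,0.06,-0.167],0.25]
    - [[0.008,0.11,-0.167],0.4]
    - [[0.016,0.16,-0.167],0.55]
  hand: 0.5

```text
clock: 35.85
position: [0.4836, -0.129, 0.1863]
ee_rot: [0.951, -0.309, 0.001, 0.0]
ft_force: [2.0, -0.3, 0.0]
grip_width: 0.496
```

>>> send_rows:
  steps:
    - [[0,0,0],0.1]
    - [[0,0,0],0.2]
    - [[0,0,0],0.3]
    - [[0,0,0],0.4]
    - [[0,0,0],0.466]
    - [[0,0,0],0.466]
    - [[0,0,0],0.466]
    - [[0,0,0],0.466]

```text
clock: 36.85
position: [0.4831, -0.1273, 0.1856]
ee_rot: [0.855, -0.518, 0.0, -0.0]
ft_force: [0.1, -0.4, 0.6]
grip_width: 0.503
```

Run:
```python
from h import *
st(); print(delta([499.9,-248.3,185],-62.4)); snap("r"); barends("r")
p,d=load("r","top"); cv2.imwrite("pics/r1.png",cv2.resize(p[240:330,205:330],None,fx=6.4,fy=6.4,interpolation=cv2.INTER_CUBIC)[:,:,::-1])
```

```text
t 36.85 pos [ 483.1 -127.3  185.6] yaw -62.4 jig [   8.2 -234.1] tilt [ 0. -0. -1.] F [ 0.14 -0.41  0.62] M [ 0.072 -0.011  0.012] w 0.503 j [ 0.64  0.12 -0.5   1.83  0.06  1.21 -0.97]
([0.115, 0.0412, 0.0007], 0.0)
bar ((9.47116756439209, 26.92403221130371), (75.90019226074219, 20.452329635620117), 89.6195297241211) [ -0.7 -11. ] [19.9 64.9]
bar ((9.34062385559082, -73.36656951904297), (39.53150939941406, 20.54665184020996), 89.86703491210938) [ -0.9 -93.2] [ 19.6 -53.6]
```

View pics/r1.png

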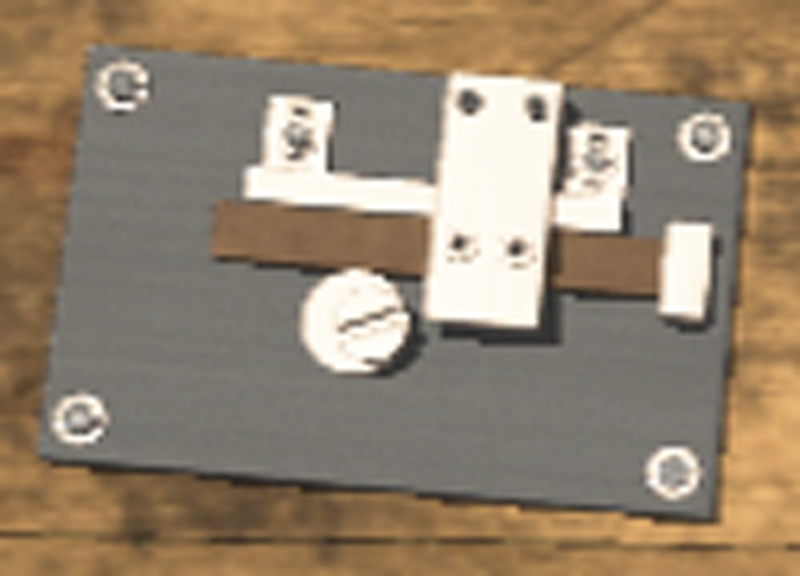

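>>> send_rows:
  steps:
    - [[0.035,0.012,0],0]
    - [[0.08,0.029,0],0]
    - [[0.111,0.04,0],0]
    - [[0.115,0.0412,0.005],0]
    - [[0.115,0.0412,0.03],0]
    - [[0.115,0.0412,0.06],0]
    - [[0.115,0.0412,0.085],0]
    - [[0.115,0.0412,0.095],0]

```text
clock: 37.95
position: [0.499, -0.2471, 0.0892]
ee_rot: [0.855, -0.518, -0.001, -0.0]
ft_force: [0.2, -0.2, 1.2]
grip_width: 0.499
```

Run:
```python
from h import *
st(); print(delta([499.7,-248.3,75.8],-62.4))
```

```text
t 37.95 pos [ 499.  -247.1   89.2] yaw -62.38 jig [  33.  -352.3] tilt [-0.002  0.001 -1.   ] F [ 0.16 -0.22  1.16] M [-0.015 -0.036  0.042] w 0.499 j [ 0.72  0.34 -0.41  1.79  0.15  1.05 -0.83]
([0.0014, -0.0001, 0.0134], 0.0)
```

Descend the rest, then close.

>>> send_rows:
  steps:
    - [[0.0005,0,0.005],0]
    - [[0.0008,0,0.01],0]
    - [[0.0008,0,0.0136],0]
    - [[0.0008,0,0.0136],0]
    - [[0.0008,0,0.0136],0]
    - [[0.0008,0,0.0136],0]
    - [[0.0008,0,0.0136],0]
    - [[0.0008,0,0.0136],0]

```text
clock: 38.95
position: [0.5001, -0.249, 0.0771]
ee_rot: [0.855, -0.518, 0.0, 0.0]
ft_force: [0.0, -0.1, -0.3]
grip_width: 0.499
```

>>> send_rows:
  steps:
    - [[0,0,0],0]
    - [[0,0,0],0]
    - [[0,0,0],0]
    - [[0,0,0],0]
    - [[0,0,0],0]
    - [[0,0,-0.01],0]
    - [[0,0,-0.045],0]
    - [[0,0,-0.08],-0.1]
  hand: 0
  force: 80

```text
clock: 39.95
position: [0.4998, -0.2488, 0.1581]
ee_rot: [0.88, -0.474, -0.0, -0.0]
ft_force: [0.6, -0.2, -2.2]
grip_width: 0.156
```

Run:
```python
from h import *
st(); print(delta([473.8,112.3,180],12.2))
```

```text
t 39.95 pos [ 499.8 -248.8  158.1] yaw -56.61 jig [  33.9 -354. ] tilt [-0.  0. -1.] F [ 0.57 -0.16 -2.17] M [ 0.014 -0.02   0.009] w 0.156 j [ 0.75  0.27 -0.43  1.72  0.12  1.18 -0.7 ]
([-0.3158, -0.177, -0.0218], -1.201)
```

>>> send_rows:
  steps:
    - [[-0.02,-0.011,-0.02],-0.13]
    - [[-0.065,-0.037,-0.022],-0.3]
    - [[-0.115,-0.065,-0.022],-0.46]
    - [[-0.165,-0.093,-0.022],-0.62]
    - [[-0.215,-0.121,-0.022],-0.78]
    - [[-0.265,-0.149,-0.022],-0.94]
    - [[-0.303,-0.17,-0.022],-1.1]
    - [[-0.3158,-0.177,-0.022],-1.201]

```text
clock: 40.95
position: [0.474, 0.1153, 0.1796]
ee_rot: [0.994, 0.11, 0.0, -0.0]
ft_force: [0.6, -0.8, -0.8]
grip_width: 0.152
```

Run:
```python
from h import *
st(); print(delta([473.8,112.3,110],12.2))
```

```text
t 40.95 pos [474.  115.3 179.6] yaw 12.58 jig [-18.9   7.2] tilt [ 0.001  0.    -1.   ] F [ 0.62 -0.83 -0.82] M [-0.04  -0.074  0.041] w 0.152 j [ 0.44  0.14 -0.82  1.85  0.11  1.2  -0.19]
([-0.0009, 0.0029, 0.0696], 0.007)
```

>>> send_rows:
  steps:
    - [[0,0,0.01],0.003]
    - [[0,0,0.03],0.003]
    - [[0,0,0.05],0.003]
    - [[0,0,0.065],0.003]
    - [[0,0,0.0705],0.003]
    - [[0,0,0.0705],0.003]
    - [[0,0,0.0705],0.003]
    - [[0,0,0.0705],0.003]

```text
clock: 41.95
position: [0.4751, 0.1121, 0.109]
ee_rot: [0.995, 0.104, 0.0, 0.0]
ft_force: [0.2, -0.7, -1.7]
grip_width: 0.15
```

Run:
```python
from h import *
st(); print(delta([473.8,112.3,103],12.2)); snap("s")
p,d=load("s","side");cv2.imwrite("pics/s1.png",cv2.resize(p[200:250,245:300],None,fx=12,fy=12,interpolation=cv2.INTER_CUBIC)[:,:,::-1])
```

```text
t 41.95 pos [475.1 112.1 109. ] yaw 11.91 jig [-17.6   4.2] tilt [ 0.001 -0.    -1.   ] F [ 0.2  -0.72 -1.68] M [-0.036  0.018 -0.006] w 0.15 j [ 0.41  0.23 -0.8   1.93  0.19  1.06 -0.27]
([-0.0012, -0.0004, 0.006], -0.005)
```

View pics/s1.png

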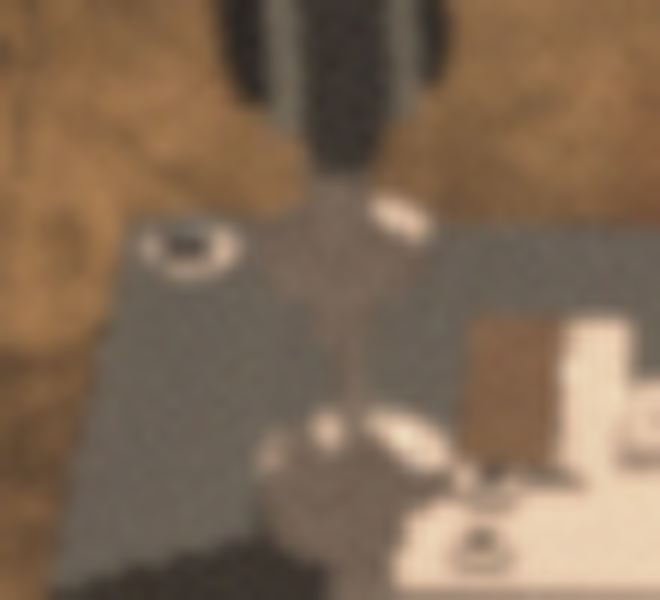

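>>> send_rows:
  steps:
    - [[-0.0012,-0.0004,0],-0.005]
    - [[-0.0012,-0.0004,0.003],-0.005]
    - [[-0.0012,-0.0004,0.006],-0.005]
    - [[-0.0012,-0.0004,0.008],-0.005]
    - [[-0.0012,-0.0004,0.0095],-0.005]
    - [[-0.0012,-0.0004,0.011],-0.005]
    - [[-0.0012,-0.0004,0.012],-0.005]
    - [[-0.0012,-0.0004,0.0125],-0.005]

```text
clock: 43.05
position: [0.4737, 0.1123, 0.0962]
ee_rot: [0.994, 0.106, 0.0, 0.0]
ft_force: [-0.2, 0.0, 3.3]
grip_width: 0.151
```

Run:
```python
from h import *
st()
```

```text
t 43.05 pos [473.7 112.3  96.2] yaw 12.21 jig [-19.    4.2] tilt [ 0. -0. -1.] F [-0.21  0.02  3.28] M [-0.036  0.071  0.072] w 0.151 j [ 0.4   0.25 -0.8   1.94  0.21  1.04 -0.27]
```

>>> send_rows:
  steps:
    - [[0,0,0.0003],0.02]
    - [[0,0,0.0003],0.04]
    - [[0,0,0.0003],0.06]
    - [[0,0,0.0003],0.06]
    - [[0,0,0.0003],0.06]
    - [[0,0,0.0003],0.06]
    - [[0,0,0.0003],0.06]
    - [[0,0,0.0003],0.06]

```text
clock: 44.05
position: [0.4737, 0.1123, 0.0961]
ee_rot: [0.997, 0.076, 0.0, 0.0]
ft_force: [-1.0, -0.6, 5.6]
grip_width: 0.151
```

Run:
```python
from h import *
m=[]
st()
for k in range(3): m.append(manip.get_obs()['torque'][2]);manip.camera("side")
print(np.mean(m),m)
```

```text
t 44.05 pos [473.7 112.3  96.1] yaw 8.74 jig [-19.    4.2] tilt [ 0.001 -0.    -1.   ] F [-0.96 -0.64  5.57] M [-0.111  0.303  0.173] w 0.151 j [ 0.4   0.25 -0.79  1.94  0.2   1.03 -0.33]
0.16401111863368192 [np.float64(0.1729980638104081), np.float64(0.16390383706510228), np.float64(0.1551314550255354)]
```

>>> send_rows:
  steps:
    - [[0,0,0],0.015]
    - [[0,0,0],0.03]
    - [[0,0,0],0.045]
    - [[0,0,0],0.06]
    - [[0,0,0],0.06]
    - [[0,0,0],0.06]
    - [[0,0,0],0.06]
    - [[0,0,0],0.06]

```text
clock: 45.2
position: [0.4736, 0.1124, 0.0961]
ee_rot: [0.999, 0.046, 0.0, 0.0]
ft_force: [-2.1, 0.2, 5.6]
grip_width: 0.152
```

Run:
```python
from h import *
m=[]
st()
for k in range(3): m.append(manip.get_obs()['torque'][2]);manip.camera("side")
print(np.mean(m),m)
```

```text
t 45.2 pos [473.6 112.4  96.1] yaw 5.31 jig [-19.1   4.3] tilt [ 0. -0. -1.] F [-2.08  0.15  5.61] M [-0.082  0.462  0.285] w 0.152 j [ 0.39  0.24 -0.78  1.94  0.2   1.03 -0.39]
0.30035175907884704 [np.float64(0.28485751074691057), np.float64(0.2898260812583968), np.float64(0.3263716852312337)]
```

>>> send_rows:
  steps:
    - [[0,0,0],0.008]
    - [[0,0,0],0.015]
    - [[0,0,0],0.015]
    - [[0,0,0],0.015]
    - [[0,0,0],0.015]
    - [[0,0,0],0.015]
    - [[0,0,0],0.015]
    - [[0,0,0],0.015]

```text
clock: 46.35
position: [0.4735, 0.1124, 0.0961]
ee_rot: [0.999, 0.039, 0.0, 0.0]
ft_force: [-1.1, 0.4, 6.7]
grip_width: 0.151
```

Run:
```python
from h import *
m=[]
st()
for k in range(3): m.append(manip.get_obs()['torque'][2]);p,d=manip.camera("side")
print(np.mean(m),m)
cv2.imwrite("pics/t1.png",cv2.resize(p[205:285,235:325],None,fx=7,fy=7,interpolation=cv2.INTER_CUBIC)[:,:,::-1])
```

```text
t 46.35 pos [473.5 112.4  96.1] yaw 4.46 jig [-19.1   4.3] tilt [ 0. -0. -1.] F [-1.13  0.42  6.73] M [-0.122  0.492  0.356] w 0.151 j [ 0.39  0.24 -0.78  1.94  0.2   1.03 -0.4 ]
0.3531407440534074 [np.float64(0.3562145340934092), np.float64(0.32315330195575687), np.float64(0.38005439611105624)]
```

View pics/t1.png

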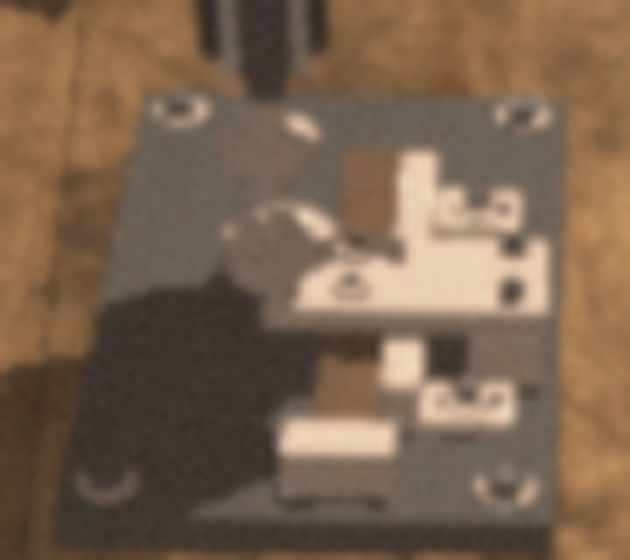

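>>> send_rows:
  steps:
    - [[0,0,0],-0.015]
    - [[0,0,0],-0.03]
    - [[0,0,0],-0.045]
    - [[0,0,0],-0.052]
    - [[0,0,0],-0.052]
    - [[0,0,-0.003],-0.052]
    - [[0,0,-0.007],-0.052]
    - [[0,0,-0.012],-0.052]

```text
clock: 47.5
position: [0.4733, 0.1122, 0.1079]
ee_rot: [0.998, 0.065, -0.0, 0.0]
ft_force: [0.1, 0.8, -1.6]
grip_width: 0.154
```

>>> send_rows:
  steps:
    - [[0,0,-0.01],0]
    - [[0,0,-0.035],0]
    - [[0,0,-0.065],0]
    - [[0,0,-0.085],0]
    - [[0,0,-0.087],0]
    - [[0,0,-0.087],0.15]
    - [[0,0,-0.087],0.3]
    - [[0,0,-0.087],0.45]

```text
clock: 48.5
position: [0.473, 0.1121, 0.1938]
ee_rot: [0.987, -0.162, -0.001, 0.0]
ft_force: [-0.2, 0.4, -1.5]
grip_width: 0.155
```

Run:
```python
from h import *
st(); print(delta([500.1,-249,192],-62.4))
```

```text
t 48.5 pos [473.  112.1 193.8] yaw -18.62 jig [-19.7   3.9] tilt [-0.001 -0.    -1.   ] F [-0.17  0.42 -1.55] M [-0.021 -0.008 -0.042] w 0.155 j [ 0.41  0.11 -0.78  1.83  0.08  1.23 -0.71]
([0.141, 0.3335, 0.0019], 0.764)
```

>>> send_rows:
  steps:
    - [[0.018,0.042,0],0.12]
    - [[0.04,0.095,0],0.25]
    - [[0.062,0.147,0],0.38]
    - [[0.084,0.199,0],0.51]
    - [[0.106,0.25,0],0.64]
    - [[0.126,0.3,0],0.764]
    - [[0.141,0.3335,0.002],0.764]
    - [[0.141,0.3335,0.002],0.764]

```text
clock: 49.5
position: [0.5011, -0.2518, 0.1911]
ee_rot: [0.855, -0.518, -0.001, 0.0]
ft_force: [-0.1, 1.5, -2.0]
grip_width: 0.158
```

Run:
```python
from h import *
st(); print(delta([500.1,-249,77.5],-62.4)); snap("u"); barends("u")
p,d=load("u","top"); cv2.imwrite("pics/u1.png",cv2.resize(p[240:330,205:330],None,fx=6.4,fy=6.4,interpolation=cv2.INTER_CUBIC)[:,:,::-1])
```

```text
t 49.5 pos [ 501.1 -251.8  191.1] yaw -62.39 jig [  35.4 -356.9] tilt [-0.002  0.    -1.   ] F [-0.08  1.52 -1.97] M [ 0.04   0.025 -0.011] w 0.158 j [ 0.75  0.25 -0.43  1.67  0.11  1.25 -0.79]
([-0.0028, -0.0006, 0.1136], 0.0)
bar ((9.769909858703613, 27.06234359741211), (75.61515045166016, 20.154218673706055), 89.86703491210938) [ -0.2 -10.7] [19.9 64.9]
bar ((9.699267387390137, -73.48689270019531), (19.980192184448242, 39.41352462768555), 0.30109575390815735) [ -0.3 -93.2] [ 19.8 -53.8]
```

View pics/u1.png

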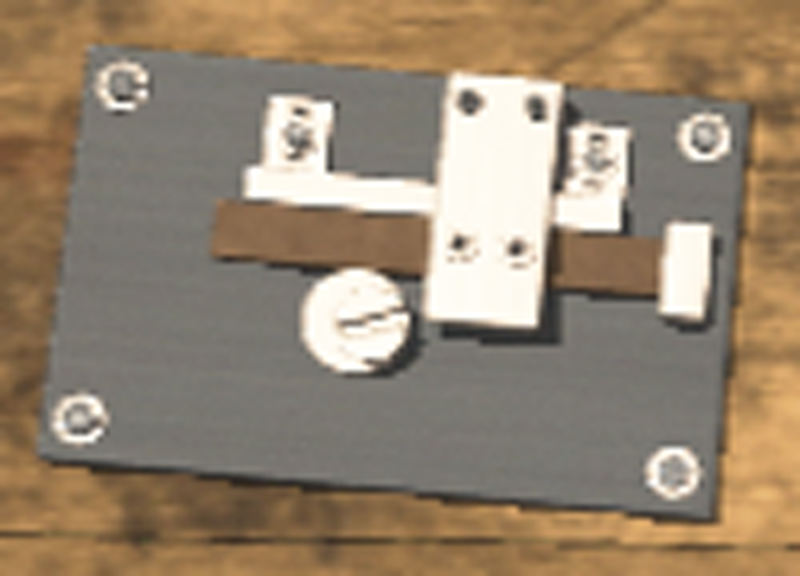

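>>> send_rows:
  steps:
    - [[-0.001,0,0.015],0]
    - [[-0.001,0,0.04],0]
    - [[-0.001,0,0.06],0]
    - [[-0.001,0,0.072],0]
    - [[-0.001,0,0.076],0]
    - [[-0.001,0,0.076],0]
    - [[-0.001,0,0.076],0]
    - [[-0.001,0,0.076],0]

```text
clock: 50.6
position: [0.5022, -0.2479, 0.1172]
ee_rot: [0.857, -0.516, 0.001, 0.0]
ft_force: [-0.0, 0.3, -1.7]
grip_width: 0.152
```

Run:
```python
from h import *
st(); print(delta([500.1,-249,77.2],-62.4))
```

```text
t 50.6 pos [ 502.2 -247.9  117.2] yaw -62.11 jig [  36.2 -352.9] tilt [ 0.001 -0.001 -1.   ] F [-0.02  0.29 -1.71] M [ 0.016  0.04  -0.022] w 0.152 j [ 0.74  0.32 -0.43  1.75  0.14  1.1  -0.82]
([-0.0001, 0.0024, 0.04], 0.005)
```

>>> send_rows:
  steps:
    - [[0,0.0015,0.004],0]
    - [[0,0.0024,0.012],0]
    - [[0,0.0024,0.022],0]
    - [[0,0.0024,0.031],0]
    - [[0,0.0024,0.037],0]
    - [[0,0.0024,0.0395],0]
    - [[0,0.0024,0.0395],0]
    - [[0,0.0024,0.0395],0]

```text
clock: 51.6
position: [0.5, -0.249, 0.0773]
ee_rot: [0.857, -0.516, 0.0, -0.0]
ft_force: [0.7, 0.2, -1.8]
grip_width: 0.157
```

Run:
```python
from h import *
st()
```

```text
t 51.6 pos [ 500.  -249.    77.3] yaw -62.11 jig [  34.1 -354.1] tilt [ 0. -0. -1.] F [ 0.72  0.25 -1.82] M [ 0.003  0.069 -0.004] w 0.157 j [ 0.74  0.36 -0.42  1.79  0.17  1.02 -0.83]
```

Close to seated; lower 0.4 mm, release and rise.

>>> send_rows:
  steps:
    - [[0,0,0.0004],0]
    - [[0,0,0.0004],0]
    - [[0,0,0.0004],0]
    - [[0,0,0.0004],0]
    - [[0,0,-0.01],0]
    - [[0,0,-0.05],0]
    - [[0,0,-0.09],0]
    - [[0,0,-0.13],0]
  hand: 0.5

```text
clock: 52.6
position: [0.4998, -0.2488, 0.2094]
ee_rot: [0.857, -0.516, 0.0, -0.0]
ft_force: [0.6, -0.1, -0.6]
grip_width: 0.499
```

>>> send_rows:
  steps:
    - [[0,0,0],0]
    - [[0,0,0],0]
    - [[0,0,0],0]
    - [[0,0,0],0]
    - [[0,0,0],0]
    - [[0,0,0],0]
    - [[0,0,0],0]
    - [[0,0,0],0]

```text
clock: 53.6
position: [0.4998, -0.2489, 0.2072]
ee_rot: [0.857, -0.516, 0.0, 0.0]
ft_force: [0.3, -0.1, -0.1]
grip_width: 0.499
```

Run:
```python
from h import *
st(); snap("v"); barends("v")
p,d=load("v","side"); P=pts("side",d); b=(abs(P[...,0]-.5)<.06)&(P[...,1]<-.2)&(P[...,1]>-.3)&(P[...,2]>.07)&(P[...,2]<.125); Q=P[b]; print(b.sum(),np.percentile(Q[:,2],98),rect(Q[Q[:,2]>.1]))
cv2.imwrite("pics/v1.png",cv2.resize(p[215:390,225:365],None,fx=3.4,fy=3.4,interpolation=cv2.INTER_CUBIC)[:,:,::-1])
```

```text
t 53.6 pos [ 499.8 -248.9  207.2] yaw -62.11 jig [  33.9 -354.1] tilt [ 0. -0. -1.] F [ 0.35 -0.06 -0.05] M [ 0.04  -0.026  0.027] w 0.499 j [ 0.76  0.23 -0.44  1.66  0.1   1.28 -0.78]
bar ((9.706600189208984, 26.890289306640625), (75.37644958496094, 20.108747482299805), 89.35737609863281) [ -0.3 -10.7] [19.9 64.6]
bar ((9.793330192565918, -73.48640441894531), (19.79206085205078, 39.41352462768555), 0.30109575390815735) [ -0.1 -93.2] [ 19.8 -53.8]
536 0.1115148293293124 ((500.12841796875, -250.41668701171875), (42.435333251953125, 15.471837043762207), 26.77053451538086)
```

View pics/v1.png

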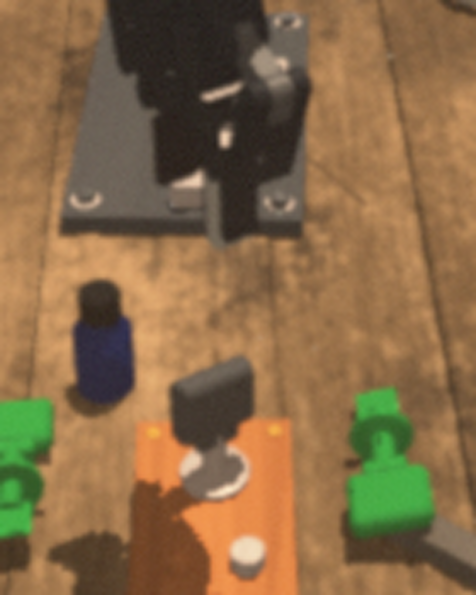

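The key stands upright in its hole with the collar on the stand's top. The bar is still square against the stop and the fence, and the gripper is clear of everything.

```bash
python3 -c "
from workcell import manip
print(manip.hand_in())"
```

```text
the job is handed in; nothing more can be done
None
```

The job is done and handed in at about 54 s of the 64 s allowed. The bar is against the end stop and clamped to the fence, and the key is back in its hole.

- **Bar to the stop:** I slid the bar with shut fingers until it stopped moving, at about 9.5 N.
- **First tightening:** I set the key in the slot and turned it to about 0.33 N m. Pictures then showed the bar about 0.7° skewed, with a gap of roughly 1.5 mm to the fence at the stop end.
- **Mending the skew:** I drew the key out and put it back in the stand. I nudged the bar's stop end to the fence with the fingers, at about 16 N, which loosened the clamp a little. I took the key again and re-tightened, by feel and not by angle, to about 0.35 N m (three readings, 0.32 to 0.38). I eased the key's torque off within the slot's play before lifting it out.

**Last checks:**
- **Bar:** its two visible parts lie within 0.1 mm of each other across the jig, so it is parallel to the fence. Its pushed end is 64.6–64.9 mm along the jig, against 65 mm expected.
- **Cam:** the bar had not moved after the key was out. I did not measure the cam's angle again after the second tightening; by eye the slot had not turned back.
- **Key:** it stands upright with its collar on the stand and its top at 111.5 mm, against 112 mm expected.
- **Camera disagreement:** the two cameras differed by 1 to 3 mm in absolute position, so I relied on relative measurements and on touch for the fits.

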